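Clear the microscope bench: free the clamped slide and unstack the culture ware

TASK

Put the microscope samples away. Lift the hinged clamp bar well up, before moving the slide under it, then take the thick glass slide out and lay it along the narrow block of the slide rest, between its end posts; also take the stack apart and set the small dish in the small round coaster, the large dish in the large round coaster and the flask lying flat inside the rectangular tray. Keep the dishes and the flask level all the way, and leave everything centred in its place, released and at rest.

Things in the scene. Friction and masses are not known exactly. Their poses are not given: they have to be found in the camera images.
- flask: Amber flat culture flask lying at the bottom of the stack, 100 mm long: rectangular body 76 x 52 x 24 mm high, short neck, grey screw cap of 23 mm diameter. Origin: underside, middle of the 100 mm length; x along it towards the cap, y across, z up. Body from x = -50 to +26 mm, cap from +34 to +50 mm. About 70 g.
- dish_large: Round lidded dish, white with a grey-rimmed lid, closed and rigid, 50 mm diameter, 15 mm high, standing on the flask's body. Origin: centre of its underside; z up. About 35 g.
- dish_small: Round lidded dish, white with a grey-rimmed lid, closed and rigid, 35 mm diameter, 12 mm high, on top of the large dish. Origin: centre of its underside; z up. About 20 g.
- slide: Thick glass slide 75 (x) x 35 (y) x 5 mm, about 30 g. Origin: centre of underside, z up. It starts 20 mm above the bench on a 24 mm wide (y) block, long edges overhanging; 8 mm below them is a black base plate (12 mm high, slide x -52 to 52, y -45 to 65). The clamp bar, 12 mm wide along y, crosses above it at x = +32 mm; a fixed stop is beyond the +x end: draw it out towards its -x.
- flask_tray: Fixed rectangular tray, low aluminium rim, black floor, outer 128 (x) x 78 (y) x 8 mm high, inner 120 x 70 mm, floor top 4 mm above the bench. Place of the flask (either way round, lengthwise along x). Origin: centre of its underside; x along its length, z up.
- large_coaster: Fixed round coaster, low aluminium rim, black floor, outer diameter 74 mm, inner 66 mm, rim top 6.5 mm above the bench, floor top 3 mm above the bench. Place of the large dish. Origin: centre of its underside; z up.
- small_coaster: Fixed round coaster, low aluminium rim, black floor, outer diameter 59 mm, inner 51 mm, rim top 6.5 mm above the bench, floor top 3 mm above the bench. Place of the small dish. Origin: centre of its underside; z up.
- slide_rest: Fixed slide rest, black base 112 (x) x 50 (y) x 4 mm; on it a narrow aluminium block 64 (x) x 24 (y) mm, top 12 mm above the bench, and two end posts 24 mm wide, 20 mm high, inner faces at x = +48 and -48 mm. The slide lies on the block lengthwise along x, either way round, long edges overhanging. Origin: centre of underside; z up.
- clamp (a joint): Angle of the clamp bar: 0 = down on the slide, grows as its free end is lifted, up to 1.75 rad. A stiff hinge: the bar stays where it is left; lifting takes about 1 to 2 N at the grip.
- clamp_grip (a point): Point in the black upright grip (12 x 16 x 26 mm in x, y, z) on the clamp bar's free end; with the bar down it is 39 mm above the bench, grip from 25 to 51 mm, free space below, axes parallel to the slide's. The frame turns with the bar. The hinge axis runs along x through the point 112 mm towards +y and 10 mm below (29 mm above the bench); the grip swings up and over towards +y.
Not all that is in view belongs to the job. What is shaped like the dish_large but pink is not meant. Leave any blue look-alike of the small_coaster alone.

How it is judged (in metres and radians):
On the way:
1. the clamp bar is lifted well up (over 0.8 rad) while the slide still lies in its holder (moved less than 8 mm) (value of joint clamp above 0.8 rad and distance of slide from where it was at the start of the episode below 0.008 m), for 0.1 s.
At the end, for the whole second after the job is handed in: Each lies flat and still in its own place: slide on its rest within 10 mm of centre and 0.25 rad of direction, each dish in its coaster within 10 mm of centre, flask in its tray within 15 mm and 0.3 rad (either way round); all upright within 0.1 rad and at rest (horizontal distance between flask and flask_tray below 0.015 m and angle between the x axis of flask and the x axis of flask_tray, either way round below 0.3 rad and z of flask in the frame of flask_tray between 0 and 0.0065 m and horizontal distance between dish_large and large_coaster below 0.01 m and z of dish_large in the frame of large_coaster between 0 and 0.0055 m and horizontal distance between dish_small and small_coaster below 0.01 m and z of dish_small in the frame of small_coaster between 0 and 0.0055 m and horizontal distance between slide and slide_rest below 0.01 m and angle between the x axis of slide and the x axis of slide_rest, either way round below 0.25 rad and z of slide in the frame of slide_rest between 0.01 and 0.015 m and angle between each of flask, dish_large, dish_small, slide's own z axis and vertical below 0.1 rad and linear speed of each of flask, dish_large, dish_small, slide below 0.02 m/s and angular speed of each of flask, dish_large, dish_small, slide below 0.2 rad/s); the robot touches nothing.
It fails at once if a dish or the flask is tipped by more than 0.6 rad (angle between any of flask, dish_large, dish_small's own z axis and vertical above 0.6 rad).
It also fails if it takes over 144 s, if anything falls off the work surface, if the arm or the gripper's body presses on something with over 40 N, if the wrist force passes 120 N, or if a joint passes its speed limit or range.

ROBOT

A 6-joint arm with a two-finger parallel gripper is mounted at the origin on the work surface. World frame = base frame: x ahead of the robot, y to its left, z up, the work surface at z = 0. Lengths are in m, angles in degrees, forces in N, time in s.
With the tool pointing down it reaches from about 0.4 to 0.825 m from the base axis. Payload 7 kg.
Tool frame: the origin (TCP) lies midway between the tips of the shut fingers; the grasp point (between the pads) lies r.grasp_offset behind it (r.grasp_offset is the distance from the TCP to the grasp point, in m); z points along the fingers, y is the direction in which the jaws open and shut (so a half turn about z gives the same grasp; the last joint's range is limited). The gripper opens to 88 mm and grips with 3 to 60 N. Pads are 19 mm wide; open, the fingers measure 130 mm over their backs; the gripper's body (78 mm by 193 mm) begins 47 mm behind the grasp point.
Start: joints at [-48.466, 20.546, 0.682, 0, -70.136, -16.507], TCP at [0.286, -0.612, 0.227] pointing down, gripper open.
Joint ranges: [-176.03, 176.03], [-82.01, 121.73], [-58.28, 71.71], [-173.87, 95.51], [-174.79, -0.11], [-173.66, 173.66]. Speed limits (degrees/s): [136.94, 136.94, 172.46, 180, 180, 180].

INTERFACE

Orientations are given as [roll, pitch, yaw] about the fixed x, y, z axes, in that order (R = Rz(yaw) Ry(pitch) Rx(roll)).
In Python, from plant import status, imaging, r gives the robot as it stands.
- The arm moves only by the tool apply_moves, never from a script. Its argument "moves" is a list of rows, each a list of 6 numbers: the shift along the tool's x, y, z in units of 200 mm (1.0 is 200 mm), then the turn, a rotation vector about the tool's x, y, z in units of 90 degrees (1.0 is 90 degrees). In form: [[tx, ty, tz, rx, ry, rz], ...]. A call has 1 to 12 rows; each row is the pose to reach, as a shift and turn from the pose measured when the call began, along the tool's axes at that moment; what a row does not reach only later rows make up. A row lasts 1/8 s, in which the tool goes at most 62.5 mm and 10.7 degrees, less where a joint would pass 70% of its speed; a pose out of reach is approached as far as the arm can. A call with a number of a shift or a turn outside -1 to 1 is refused whole. A call with a gripper value outside its range is refused whole. "hand" is the closure, from -1 (fully open) to 1 (shut), set as the call begins (left out, the last holds). The fingers move at their own pace and stop on an object; "grip_force" is the grip in N (left out, the last holds). Time passes only in rows, so rows that repeat a pose let the fingers close. It gives the time, the measured TCP pose, the force and the opening at its end, in the units of the state.
- status.get_state(): the state, without advancing time (a new reading comes with each control period).
- imaging.capture(name): name is "scene" or "top" or "wrist"; returns (picture, depth): 400x640x3 uint8, blue, green, red; 400x640 float32, m along the optical axis (not along the pixel's ray), 0 where there is no reading.
- imaging.camera_info(name): a dict with "fx", "fy", "cx", "cy" (pixels), "k1" (the pictures are not rectified: a ray, as slopes to the right and down, at radius r is drawn at 1 + k1 r^2 times it, then the intrinsics apply), "T" (4x4, takes a point from camera to world coordinates). Camera axes: x right, y up, looking along -z (the intrinsics and any distortion apply to the point x, -y, -z); pixel columns grow to the right and rows downward; lengths in m; the calibration is good to about 2 mm. A picture is of the moment at which its call begins: read the wrist's pose just before it. camera_info takes no time and is no camera call; for the wrist camera it gives the pose at the moment of the call.
- r.close_job(): hands the job in, once; it reports no verdict.
The state is a dict: "time_s": time; "joints": joint angles; "qd": joint speeds; "joint_torque": joint torques, N m; "tcp_pos": TCP position; "eef_rot": TCP orientation; "contact_force": force on the tool from outside, world axes, zero at the start; "moment": the same for the moment, N m; "gripper_width": finger opening in m.
Only numpy, scipy, OpenCV 4.12 (cv2) and the standard library are available. Lean on these libraries where they do the work, as an engineer would, in place of code of your own. Each camera call takes 0.05 s, during which the arm holds its last target.

## Working session

There is one attempt and no reset: what is moved stays moved. The work goes in short steps, Python scripts to look and compute and a tool call to move; the robot and the scene stay as the last step left them, time stands still between calls to the robot, and variables do not carry over. Pictures are saved under pics/ and viewed, and the job is handed in when it is done.

Besides the shell and the picture viewer there is one more tool, called after "Emit:" as name(argument=value, ...), one argument or row to a line, values as JSON. apply_moves: Moves the arm, as the interface text tells. Its arguments: {"type":"object","properties":{"moves":{"type":"array","items":{"type":"array","items":{"type":"number"}}},"hand":{"type":"number"},"grip_force":{"type":"number"}},"required":["moves"]}

```bash
ls; mkdir -p pics; cat > h.py <<'E'
import numpy as np,cv2
from plant import status,imaging,r
from scipy.spatial.transform import Rotation as Ro
def cap(n,f):
    im,d=imaging.capture(n); im=np.array(im); d=np.array(d)
    cv2.imwrite('pics/'+f+'.png',im); np.savez('pics/'+f+'.npz',im=im,d=d,T=imaging.camera_info(n)['T']); return im,d
def rays(info,uv):
    uv=np.atleast_2d(np.array(uv,float)); K=np.array([[info['fx'],0,info['cx']],[0,info['fy'],info['cy']],[0,0,1]])
    p=cv2.undistortPoints(uv.reshape(-1,1,2),K,np.array([info['k1'],0,0,0,0.])).reshape(-1,2)
    # exact: k1 model is forward distortion as in OpenCV
    return np.c_[p[:,0],-p[:,1],-np.ones(len(p))]
def onplane(n,uv,z,T=None):
    i=imaging.camera_info(n); T=np.array(i['T'] if T is None else T); d=rays(i,uv)@T[:3,:3].T; o=T[:3,3]
    return o+d*((z-o[2])/d[:,2])[:,None]
def deproj(n,d,uv,T=None):
    i=imaging.camera_info(n); T=np.array(i['T'] if T is None else T); uv=np.atleast_2d(uv)
    q=rays(i,uv)*d[uv[:,1].astype(int),uv[:,0].astype(int)][:,None]
    return q@T[:3,:3].T+T[:3,3]
E
python3 - <<'E'
from h import *
print(status.get_state(),r.grasp_offset)
for n in ['scene','top','wrist']:
    cap(n,n+'0'); i=imaging.camera_info(n); print(n,i)
E
```

```text
pics
{'time_s': 0.0, 'joints': array([-4.84674589e+01,  2.05898108e+01,  6.34158346e-01, -2.05232869e-02,
       -7.01359077e+01, -1.65062330e+01]), 'qd': array([ 0.00805741, -0.08395518, -0.06470852, -0.01097069,  0.04245201,
       -0.05343284]), 'joint_torque': array([ 1.76365966e-04, -5.82722747e+01,  2.93052703e+01,  6.99711934e+00,
        6.84271901e-03, -1.30273766e-04]), 'tcp_pos': array([ 0.28531211, -0.61119709,  0.22564268]), 'eef_rot': array([ 1.79906731e+02, -7.51834715e-03, -1.54980675e+02]), 'contact_force': array([-0.3840958 , -0.67731308, -0.58143025]), 'moment': array([-2.82857942e-05,  8.22347398e-03, -6.61539598e-03]), 'gripper_width': 0.08778367716796136} 0.0188
scene {'fx': 416.0914840821017, 'fy': 416.0914840821017, 'cx': 318.06875578727625, 'cy': 192.4390439766651, 'k1': -0.07915176539085617, 'T': array([[ 0.69755565, -0.41062338,  0.5872006 ,  1.19409689],
       [ 0.7165127 ,  0.39394545, -0.57568788, -0.65562831],
       [ 0.0050659 ,  0.82231102,  0.56901574,  0.68497945],
       [ 0.        ,  0.        ,  0.        ,  1.        ]])}
top {'fx': 435.29755047226246, 'fy': 435.29755047226246, 'cx': 321.8794406092875, 'cy': 203.5933618273603, 'k1': -0.07342828097695757, 'T': array([[-0.02159175,  0.99390211, -0.10813133,  0.44663205],
       [-0.99976212, -0.0211315 ,  0.00540056,  0.00363752],
       [ 0.00308265,  0.10822221,  0.99412195,  0.9182493 ],
       [ 0.        ,  0.        ,  0.        ,  1.        ]])}
wrist {'fx': 316.51455103264635, 'fy': 316.51455103264635, 'cx': 313.1632533548881, 'cy': 201.5223080622471, 'k1': -0.050247569977371606, 'T': array([[-0.42280818, -0.86349679, -0.27496642,  0.21072883],
       [ 0.9062165 , -0.40213285, -0.13061713, -0.64648506],
       [ 0.00221445, -0.3044051 ,  0.95254009,  0.38425615],
       [ 0.        ,  0.        ,  0.        ,  1.        ]])}
```

View pics/top0.png

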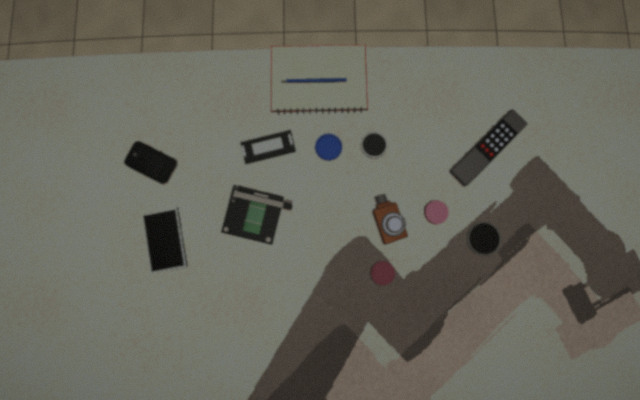

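View pics/scene0.png

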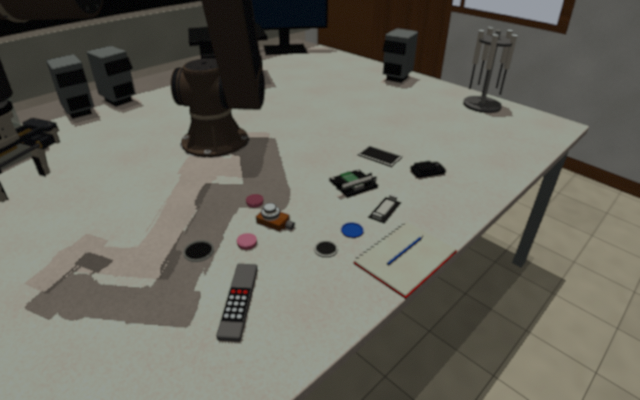

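View pics/wrist0.png

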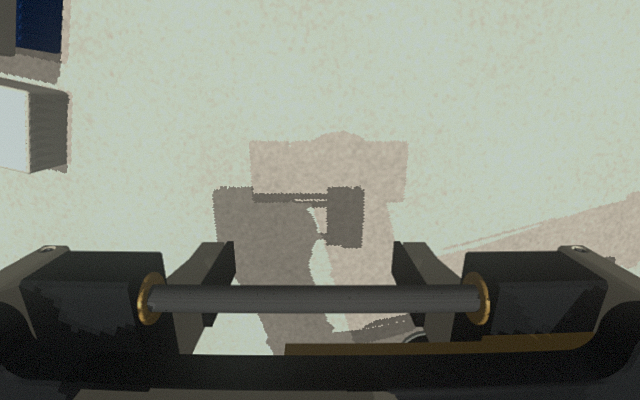

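```bash
python3 - <<'E'
from h import *
im=cv2.imread('pics/top0.png')
a=cv2.resize(im[120:280,110:310],None,fx=4,fy=3.75,interpolation=cv2.INTER_CUBIC)
a=im[125:275,110:310];a=cv2.resize(a,None,fx=4,fy=4,interpolation=cv2.INTER_CUBIC);a=np.clip(a*1.6,0,255).astype('uint8');cv2.imwrite('pics/c1.png',a)
a=im[125:275,330:530];a=cv2.resize(a,None,fx=4,fy=4,interpolation=cv2.INTER_CUBIC);a=np.clip(a*1.6,0,255).astype('uint8');cv2.imwrite('pics/c2.png',a)
E
```

```text
(no output)
```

View pics/c1.png

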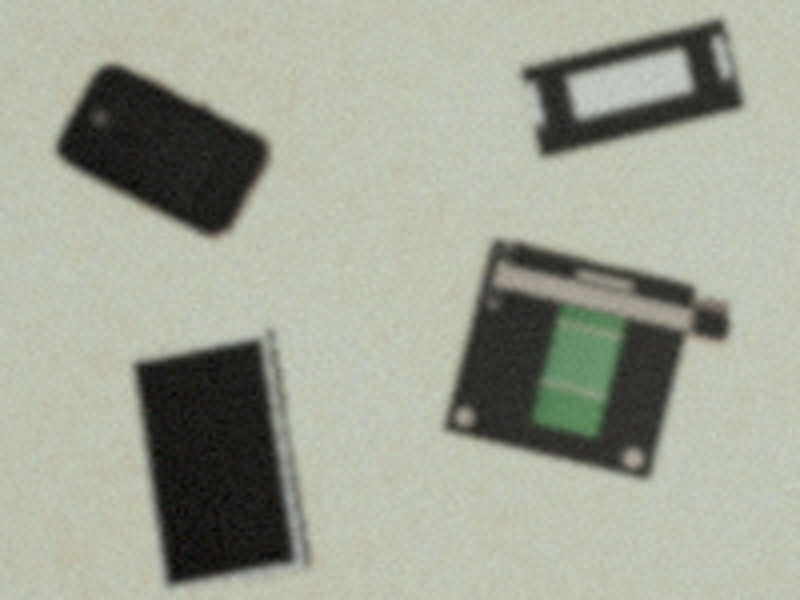

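View pics/c2.png

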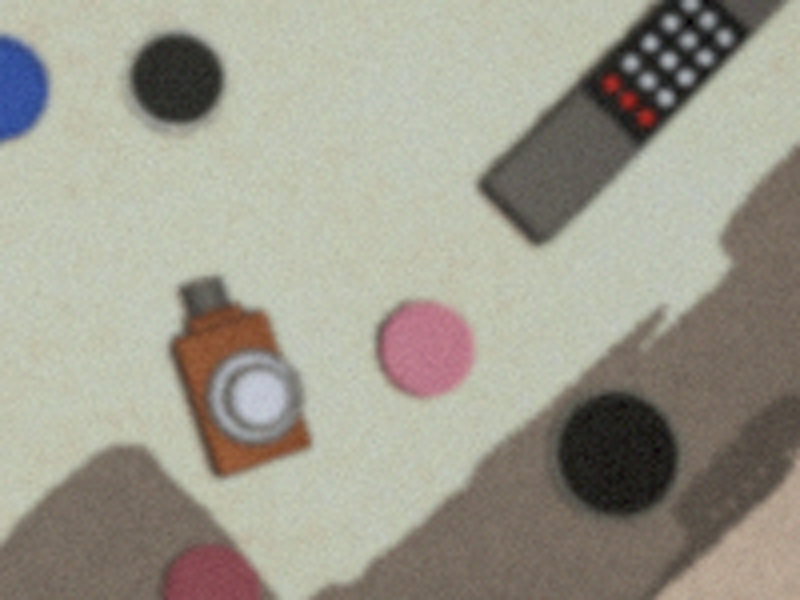

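```bash
cat > m0.py <<'E'
from h import *
z=np.load('pics/top0.npz'); im=z['im']; d=z['d']
hsv=cv2.cvtColor(cv2.bilateralFilter(im,7,30,3),cv2.COLOR_BGR2HSV)
def blob(mask,c):
    n,l,s,ce=cv2.connectedComponentsWithStats(mask.astype('uint8'))
    k=l[c[1],c[0]]; 
    if k==0: print('no blob at',c,hsv[c[1],c[0]])
    m=(l==k).astype('uint8'); cn=max(cv2.findContours(m,0,1)[0],key=cv2.contourArea); return m,cn.reshape(-1,2)
bk=hsv[...,2]<75
def rect(cn,zz,name):
    p=onplane('top',cn,zz)[:,:2]; (c,s,a)=cv2.minAreaRect((p*1000).astype('float32')); print(name,np.round(c,1),np.round(s,1),round(a,1))
def circ(cn,zz,name):
    p=onplane('top',cn,zz)[:,:2]; (c,s,a)=cv2.fitEllipse((p*1000).astype('float32')); print(name,np.round(c,1),np.round(s,1))
for c,zz,n in [((165,240),.004,'tray'),((248,150),.004,'rest'),((240,225),.012,'base')]:
    m,cn=blob(bk,c); rect(cn,zz,n)
for c,n in [((374,145),'small'),((484,238),'large')]:
    m,cn=blob(hsv[...,2]<60,c); circ(cn,.003,n)
g=(hsv[...,0]>40)&(hsv[...,0]<85)&(hsv[...,1]>70); m,cn=blob(g,(252,220)); rect(cn,.025,'slide vis')
o=(hsv[...,0]<25)&(hsv[...,1]>110)&(hsv[...,2]>70); m,cn=blob(o,(382,225)); rect(cn,.024,'flask body')
print('heights',deproj('top',d,[[392,224],[397,216],[252,220],[288,205],[381,200],[382,225]]).round(4))
E
python3 m0.py
```

```text
tray [476.  335.9] [119.8  69.6] 9.7
rest [671.6 112.7] [ 50.  110.7] 13.6
base [523.8 135.1] [131.4 104.2] 75.1
small [ 672.3 -115.6] [45.9 46.4]
large [ 464.8 -342.5] [66.4 68.2]
no blob at (252, 220) [59 59 91]
slide vis [576.3   1.7] [1489.2  889.7] 88.8
no blob at (382, 225) [11 50 72]
flask body [576.5   1.7] [1490.9  890.7] 88.8
heights [[ 0.4969 -0.1402  0.0515]
 [ 0.5127 -0.1508  0.0523]
 [ 0.5129  0.1433  0.0251]
 [ 0.5395  0.0668  0.0521]
 [ 0.5489 -0.124   0.0231]
 [ 0.4961 -0.1218  0.0396]]
```

```bash
cat >> h.py <<'E'
def row(pos,rpy,s=None):
    """row from present measured pose (or given start) to target TCP pos(m), rpy deg"""
    s=s or status.get_state(); p=np.array(s['tcp_pos']); R=Ro.from_euler('xyz',s['eef_rot'],degrees=True)
    t=R.inv().apply(np.array(pos)-p); w=(R.inv()*Ro.from_euler('xyz',rpy,degrees=True)).as_rotvec(degrees=True)
    n=max(np.linalg.norm(t)/.0625,np.linalg.norm(w)/10.7)
    print('row',np.r_[t/.2,w/90].round(4).tolist(),'min rows %.1f'%n)
def st():
    s=status.get_state(); print('t',round(s['time_s'],2),'tcp',np.round(s['tcp_pos'],4),'rpy',np.round(s['eef_rot'],2),'j',np.round(s['joints'],1),'F',np.round(s['contact_force'],1),'w',round(s['gripper_width'],4))
E
python3 - <<'E'
from h import *
st(); row([.464,-.157,.22],[180,0,-163])
row([.41,-.36,.22],[180,0,-163])
E
```

```text
t 0.15 tcp [ 0.2854 -0.6113  0.2258] rpy [ 1.7993e+02 -1.0000e-02 -1.5498e+02] j [-48.5  20.6   0.6  -0.  -70.1 -16.5] F [-0.1 -0.3 -0.2] w 0.0875
row [-1.7701, 1.6806, 0.0311, 0.0008, -0.0001, 0.0891] min rows 7.8
row [-1.0962, 0.875, 0.0302, 0.0008, -0.0001, 0.0891] min rows 4.5
```

Emit:
apply_moves(
  moves=[
    [-0.9,0.84,0.016,0,0,0.089],
    [-0.9,0.84,0.016,0,0,0.089],
    [-0.9,0.84,0.016,0,0,0.089],
    [-0.9,0.84,0.016,0,0,0.089],
    [-0.9,0.84,0.016,0,0,0.089],
    [-0.9,0.84,0.016,0,0,0.089],
  ],
  hand=-1,
  grip_force=10,
)

```text
time_s: 0.9
tcp_pos: [0.3777, -0.3828, 0.223]
eef_rot: [179.9, -0.0, -162.9]
contact_force: [0.5, 0.2, 0.6]
gripper_width: 0.0878
```

```bash
python3 - <<'E'
from h import *
st(); row([.464,-.157,.22],[180,0,-163])
E
```

```text
t 0.9 tcp [ 0.3777 -0.3828  0.223 ] rpy [ 1.7995e+02 -1.0000e-02 -1.6292e+02] j [-24.5   7.8 -16.9  -0.  -65.3 -48.4] F [0.5 0.2 0.6] w 0.0878
row [-0.7442, 0.9524, 0.0158, 0.0006, -0.0001, 0.0009] min rows 3.9
```

```bash
python3 - <<'E'
from h import *
cap('wrist','w1')
E
```

Emit:
apply_moves(
  moves=[
    [-0.744,0.952,0.016,0,0,0],
    [-0.744,0.952,0.016,0,0,0],
    [-0.744,0.952,0.016,0,0,0],
    [-0.744,0.952,0.016,0,0,0],
    [-0.744,0.952,0.016,0,0,0],
    [-0.744,0.952,0.016,0,0,0],
  ],
)

```text
time_s: 1.7
tcp_pos: [0.4639, -0.1585, 0.2195]
eef_rot: [179.9, -0.1, -163.0]
contact_force: [-0.2, -0.1, -0.3]
gripper_width: 0.0881
```

```bash
python3 - <<'E'
from h import *
cap('wrist','w2');st()
a=cv2.hconcat([cv2.imread('pics/w1.png'),cv2.imread('pics/w2.png')]);cv2.imwrite('pics/w12.png',cv2.resize(a,None,fx=.625,fy=.625))
E
```

```text
t 1.75 tcp [ 0.4636 -0.1589  0.2195] rpy [ 1.7992e+02 -7.0000e-02 -1.6308e+02] j [  4.1   3.3 -22.5  -0.1 -64.3 -77.1] F [-0.5  0.3 -0.1] w 0.0876
```

View pics/w12.png

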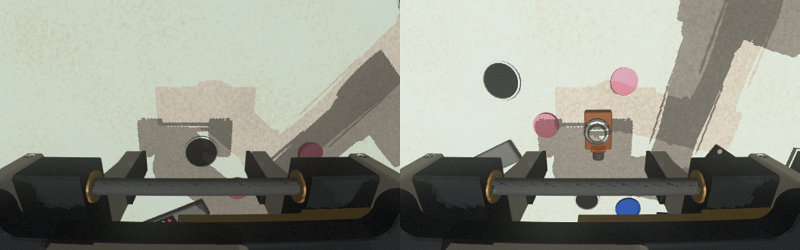

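View pics/w2.png

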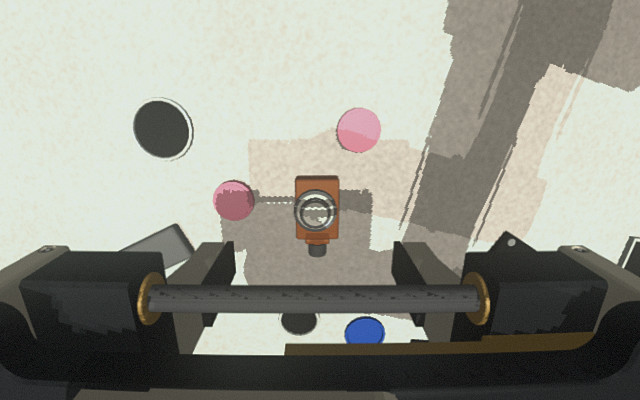

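```bash
python3 - <<'E'
from h import *
im=cv2.imread('pics/w2.png')[160:270,250:390]; cv2.imwrite('pics/c3.png',cv2.resize(im,None,fx=5,fy=5,interpolation=cv2.INTER_CUBIC))
E
```

```text
(no output)
```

View pics/c3.png

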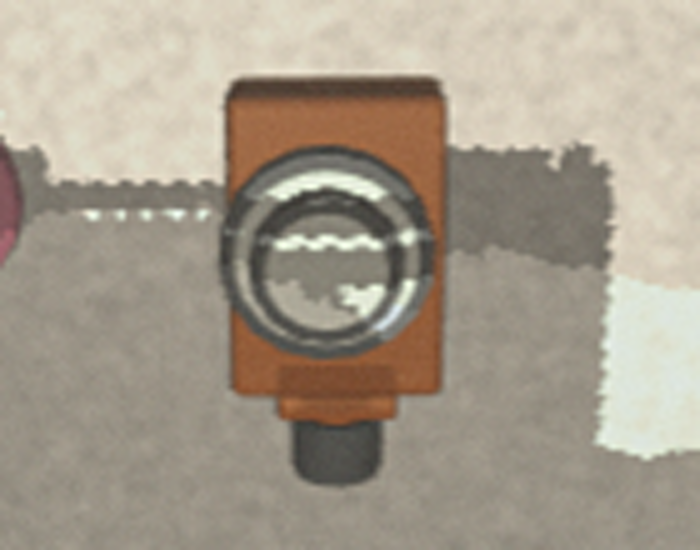

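```bash
cat > px.py <<'E'
from h import *
def P(f,crop,zz,n='wrist',x0=250,y0=160,k=5):
    T=np.load('pics/'+f+'.npz')['T']; uv=(np.array(crop,float)-(k-1)/2)/k+[x0,y0]; return onplane(n,uv,zz,T)*1000
E
python3 - <<'E'
from px import *
print('cam',np.load('pics/w2.npz')['T'][:3,3])
L=P('w2',[(222,252),(434,252),(328,147),(328,357)],.039);print('large',L.round(1),L.mean(0))
S=P('w2',[(250,264),(406,264),(328,188),(328,340)],.051);print('small',S.round(1),S.mean(0))
F=P('w2',[(228,97),(444,97),(441,392),(233,392)],.024);print('flask',F.round(1),F.mean(0), np.linalg.norm(F-np.roll(F,1,0),axis=1))
d=(F[2]+F[3]-F[0]-F[1]);print(np.degrees(np.arctan2(d[1],d[0])))
C=P('w2',[(337,480)],.012);print(C)
z=np.load('pics/w2.npz');print(deproj('wrist',z['d'],[[316,212],[316,190],[301,235]],z['T']).round(4))
# coasters
g=cv2.GaussianBlur(z['im'],(3,3),0).max(2)
for c in [(162,127)]:
    n,l,s,ce=cv2.connectedComponentsWithStats((g<95).astype('uint8'));m=(l==l[c[1],c[0]]).astype('uint8')
    cn=max(cv2.findContours(m,0,1)[0],key=len).reshape(-1,2);p=onplane('wrist',cn,.003,z['T'])[:,:2]*1000;print(cv2.fitEllipse(p.astype('float32')))
E
```

```text
cam [ 0.384948   -0.18313049  0.3780082 ]
large [[ 503.9 -168.8   39. ]
 [ 490.  -122.8   39. ]
 [ 473.3 -153.1   39. ]
 [ 521.6 -138.3   39. ]] [ 497.18576002 -145.75491838   39.        ]
small [[ 500.6 -162.7   51. ]
 [ 490.7 -130.    51. ]
 [ 479.  -151.4   51. ]
 [ 512.8 -141.1   51. ]] [ 495.75799353 -146.30023058   51.        ]
flask [[ 472.5 -177.2   24. ]
 [ 458.1 -129.7   24. ]
 [ 528.5 -107.2   24. ]
 [ 543.2 -155.8   24. ]] [ 500.56616069 -142.47302616   24.        ] [73.81006627 49.61033109 73.85555826 50.73798994]
17.297789585947726
[[ 564.50922629 -122.48711546   12.        ]]
[[ 0.4945 -0.1458  0.0521]
 [ 0.4748 -0.1516  0.0366]
 [ 0.5377 -0.1513  0.024 ]]
((465.7081604003906, -344.544921875), (61.9029655456543, 62.86284637451172), 139.89056396484375)
```

```bash
python3 - <<'E'
from h import *
st(); row([.496,-.146,.10],[180,0,-163]); row([.496,-.146,.045],[180,0,-163])
E
```

```text
t 1.75 tcp [ 0.4636 -0.1589  0.2195] rpy [ 1.7992e+02 -7.0000e-02 -1.6308e+02] j [  4.1   3.3 -22.5  -0.1 -64.3 -77.1] F [-0.5  0.3 -0.1] w 0.0876
row [-0.1743, 0.0137, 0.5973, 0.0008, -0.0008, -0.0009] min rows 2.0
row [-0.1746, 0.0133, 0.8723, 0.0008, -0.0008, -0.0009] min rows 2.8
```

Emit:
apply_moves(
  moves=[
    [-0.174,0.014,0.4,0,0,0],
    [-0.174,0.014,0.6,0,0,0],
    [-0.174,0.014,0.7,0,0,0],
    [-0.174,0.014,0.8,0,0,0],
    [-0.174,0.014,0.85,0,0,0],
    [-0.174,0.014,0.872,0,0,0],
    [-0.174,0.014,0.872,0,0,0],
    [-0.174,0.014,0.872,0,0,0],
  ],
)

```text
time_s: 2.75
tcp_pos: [0.4964, -0.146, 0.0459]
eef_rot: [179.9, 0.0, -163.1]
contact_force: [1.4, -1.1, 0.2]
gripper_width: 0.0873
```

Emit:
apply_moves(
  moves=[
    [0,0,0,0,0,0],
    [0,0,0,0,0,0],
    [0,0,0,0,0,0],
    [0,0,0,0,0,0],
    [0,0,0,0,0,0],
    [0,0,0,0,0,0],
    [0,0,0,0,0,0],
    [0,0,0,0,0,0],
  ],
  hand=1,
  grip_force=8,
)

```text
time_s: 3.75
tcp_pos: [0.4963, -0.146, 0.0458]
eef_rot: [179.9, 0.0, -163.1]
contact_force: [0.2, 0.1, 0.7]
gripper_width: 0.0348
```

```bash
python3 - <<'E'
from h import *
st();cap('wrist','w3');row([.6722,-.1155,.12],[180,0,-163])
E
```

```text
t 3.75 tcp [ 0.4963 -0.146   0.0458] rpy [ 1.7995e+02  1.0000e-02 -1.6309e+02] j [  5.3  17.1 -31.9  -0.1 -41.  -78.3] F [0.2 0.1 0.7] w 0.0348
row [-0.8856, -0.1096, -0.371, 0.0006, 0.0001, -0.0009] min rows 3.1
```

View pics/w3.png

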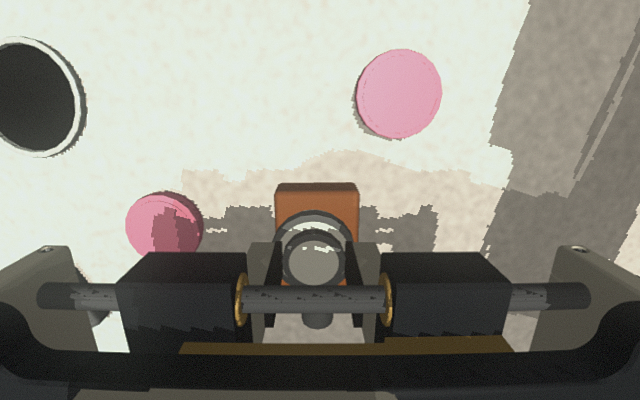

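Emit:
apply_moves(
  moves=[
    [0,0,-0.2,0,0,0],
    [0,0,-0.37,0,0,0],
    [-0.22,-0.027,-0.37,0,0,0],
    [-0.44,-0.055,-0.37,0,0,0],
    [-0.66,-0.082,-0.37,0,0,0],
    [-0.886,-0.11,-0.37,0,0,0],
    [-0.886,-0.11,-0.37,0,0,0],
    [-0.886,-0.11,-0.37,0,0,0],
    [-0.886,-0.11,-0.37,0,0,0],
  ],
)

```text
time_s: 4.92
tcp_pos: [0.6715, -0.1158, 0.12]
eef_rot: [179.9, -0.0, -163.1]
contact_force: [-0.3, -0.1, 0.4]
gripper_width: 0.0346
```

```bash
python3 - <<'E'
from h import *
st();cap('wrist','w4');cap('top','t4');row([.6722,-.1155,.0100],[180,0,-163])
a=cv2.imread('pics/t4.png')[90:190,300:440];cv2.imwrite('pics/c4.png',cv2.resize(a,None,fx=5,fy=5,interpolation=2))
E
```

```text
t 4.92 tcp [ 0.6715 -0.1158  0.12  ] rpy [ 1.7994e+02 -1.0000e-02 -1.6310e+02] j [  6.5  25.6  -6.1  -0.1 -58.4 -79.6] F [-0.3 -0.1  0.4] w 0.0346
row [-0.0025, 0.0002, 0.5515, 0.0005, 0.0003, -0.0011] min rows 1.8
```

View pics/w4.png

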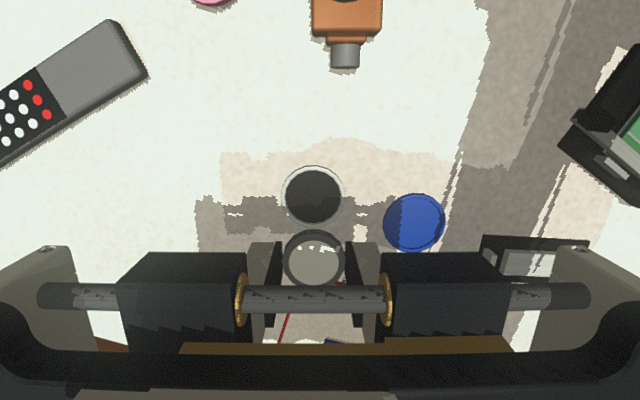

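View pics/c4.png

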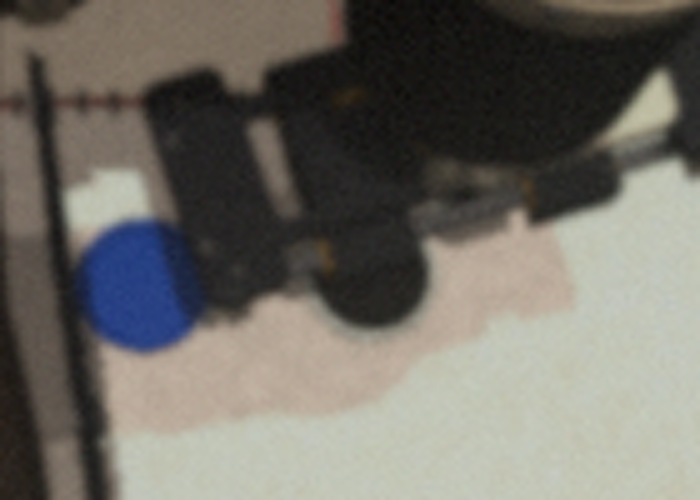

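```bash
python3 - <<'E'
from h import *
z=np.load('pics/w4.npz');g=cv2.GaussianBlur(z['im'],(3,3),0).max(2)
a=z['im'][150:260,250:380];cv2.imwrite('pics/c5.png',cv2.resize(a,None,fx=5,fy=5,interpolation=2))
for th in (80,95,110,140):
    n,l,s,ce=cv2.connectedComponentsWithStats((g<th).astype('uint8'));m=(l==l[190,310]).astype('uint8')
    cn=max(cv2.findContours(m,0,1)[0],key=len).reshape(-1,2);p=onplane('wrist',cn,.003,z['T'])[:,:2]*1000;print(th,cv2.fitEllipse(p.astype('float32')))
E
```

```text
80 ((673.4585571289062, -115.3847885131836), (48.314876556396484, 48.51399612426758), 167.591064453125)
95 ((673.5463256835938, -115.32353973388672), (49.2807502746582, 49.57402420043945), 115.10565948486328)
110 ((673.80322265625, -115.19055938720703), (50.086238861083984, 50.52508544921875), 124.36886596679688)
140 ((764.779296875, -14.545783996582031), (385.8847351074219, 809.910400390625), 29.58082389831543)
```

View pics/c5.png

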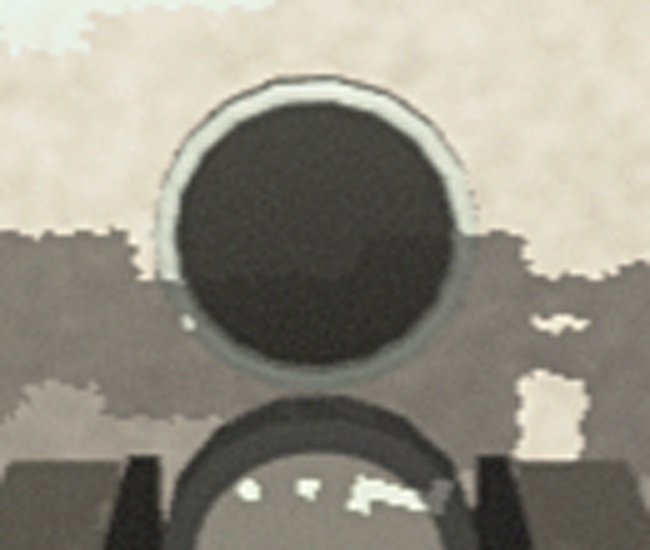

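Emit:
apply_moves(
  moves=[
    [-0.009,0,0.2,0,0,0],
    [-0.009,0,0.35,0,0,0],
    [-0.009,0,0.45,0,0,0],
    [-0.009,0,0.5,0,0,0],
    [-0.009,0,0.53,0,0,0],
    [-0.009,0,0.55,0,0,0],
    [-0.009,0,0.55,0,0,0],
    [-0.009,0,0.55,0,0,0],
  ],
)

```text
time_s: 6.02
tcp_pos: [0.6738, -0.1152, 0.0109]
eef_rot: [180.0, 0.1, -163.1]
contact_force: [0.5, 0.3, -0.3]
gripper_width: 0.0345
```

```bash
python3 - <<'E'
from h import *
st();
E
```

```text
t 6.03 tcp [ 0.6738 -0.1152  0.0109] rpy [ 1.7996e+02  8.0000e-02 -1.6310e+02] j [  6.6  32.1 -11.4  -0.1 -46.4 -79.6] F [ 0.5  0.3 -0.3] w 0.0345
```

Emit:
apply_moves(
  moves=[
    [0,0,0.006,0,0,0],
    [0,0,0.006,0,0,0],
    [0,0,0.006,0,0,0],
  ],
)

```text
time_s: 6.4
tcp_pos: [0.6739, -0.1151, 0.0099]
eef_rot: [180.0, 0.1, -163.1]
contact_force: [-0.5, 0.1, -0.7]
gripper_width: 0.034
```

Emit:
apply_moves(
  moves=[
    [0,0,0,0,0,0],
    [0,0,0,0,0,0],
    [0,0,0,0,0,0],
    [0,0,0,0,0,0],
    [0,0,-0.1,0,0,0],
    [0,0,-0.25,0,0,0],
    [0,0,-0.5,0,0,0],
    [0.2,0,-0.7,0,0,0],
    [0.2,0,-0.7,0,0,0],
  ],
  hand=-1,
)

```text
time_s: 7.52
tcp_pos: [0.636, -0.1276, 0.156]
eef_rot: [-179.9, 0.5, -163.1]
contact_force: [1.0, 0.9, -0.7]
gripper_width: 0.0874
```

```bash
python3 - <<'E'
from h import *
st();cap('wrist','w5');row([.497,-.146,.15],[180,0,-163]);row([.497,-.146,.032],[180,0,-163])
E
```

```text
t 7.53 tcp [ 0.636  -0.1276  0.156 ] rpy [-179.9     0.53 -163.1 ] j [  5.8  20.7  -8.7  -0.  -60.1 -78.9] F [ 1.   0.9 -0.7] w 0.0874
row [0.6922, 0.112, 0.0139, -0.0005, 0.0044, -0.0012] min rows 2.2
row [0.6963, 0.1124, 0.6038, -0.0005, 0.0044, -0.0012] min rows 3.0
```

View pics/w5.png

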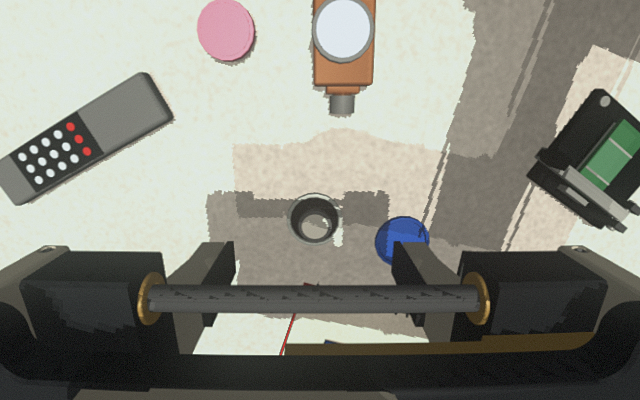

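```bash
python3 - <<'E'
from h import *
z=np.load('pics/w5.npz');a=z['im'][0:70,290:400];cv2.imwrite('pics/c6.png',cv2.resize(a,None,fx=5,fy=5,interpolation=2))
a=z['im'][180:260,270:360];cv2.imwrite('pics/c7.png',cv2.resize(a,None,fx=5,fy=5,interpolation=2))
print(onplane('wrist',[[343,31]],.039,z['T']))
E
```

```text
[[ 0.50048387 -0.1438678   0.039     ]]
```

View pics/c7.png

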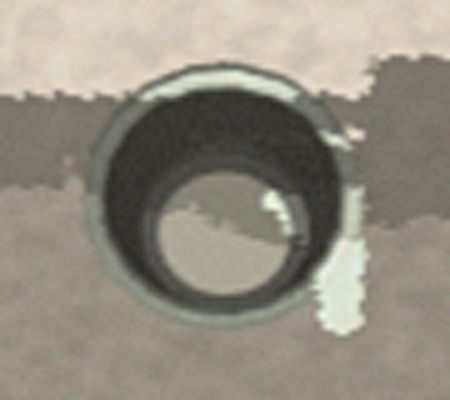

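Emit:
apply_moves(
  moves=[
    [0.25,0.04,0.0,0,0,0],
    [0.5,0.08,0.014,0,0,0],
    [0.694,0.112,0.1,0,0.004,0],
    [0.694,0.112,0.3,0,0.004,0],
    [0.694,0.112,0.45,0,0.004,0],
    [0.694,0.112,0.55,0,0.004,0],
    [0.694,0.112,0.605,0,0.004,0],
    [0.694,0.112,0.605,0,0.004,0],
    [0.694,0.112,0.605,0,0.004,0],
  ],
)

```text
time_s: 8.7
tcp_pos: [0.4981, -0.1459, 0.0324]
eef_rot: [-179.9, 0.1, -163.1]
contact_force: [-0.2, -0.3, 0.1]
gripper_width: 0.088
```

```bash
python3 - <<'E'
from h import *
st();cap('wrist','w6')
E
```

```text
t 8.7 tcp [ 0.4981 -0.1459  0.0324] rpy [-1.7994e+02  9.0000e-02 -1.6309e+02] j [  5.4  18.3 -32.6   0.1 -39.  -78.5] F [-0.2 -0.3  0.1] w 0.088
```

View pics/w6.png

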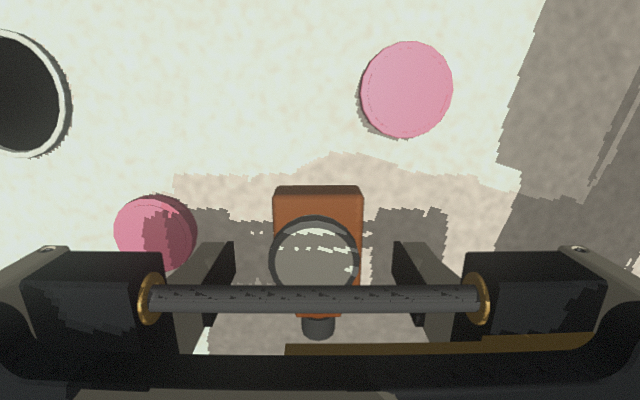

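Emit:
apply_moves(
  moves=[
    [0,0,0.006,0,0,0],
    [0,0,0.006,0,0,0],
    [0,0,0.006,0,0,0],
    [0,0,0.006,0,0,0],
    [0,0,0.006,0,0,0],
    [0,0,0.006,0,0,0],
    [0,0,0.006,0,0,0],
    [0,0,-0.2,0,0,0],
    [0,0,-0.4,0,0,0],
    [0,0,-0.5,0,0,0],
    [0,0,-0.5,0,0,0],
  ],
  hand=1,
  grip_force=10,
)

```text
time_s: 10.12
tcp_pos: [0.4989, -0.1458, 0.1341]
eef_rot: [-179.9, 0.3, -163.1]
contact_force: [0.7, -0.5, -0.5]
gripper_width: 0.0495
```

```bash
python3 - <<'E'
from h import *
st();cap('wrist','w7');row([.4655,-.3437,.13],[180,0,-163])
for f in('w5',):
  from px import P
  print(P('w5',[(230,235)],.015,x0=270,y0=180),P('w5',[(222,195)],.0055,x0=270,y0=180))
z=np.load('pics/w7.npz')
E
```

```text
t 10.12 tcp [ 0.4989 -0.1458  0.1341] rpy [-179.89    0.3  -163.09] j [  5.4  10.5 -26.4   0.1 -52.8 -78.5] F [ 0.7 -0.5 -0.5] w 0.0495
row [0.4434, -0.8997, 0.0137, -0.0007, 0.002, -0.0012] min rows 3.2
[[ 673.62113403 -113.07390958   15.        ]] [[ 669.3075307  -116.05171442    5.5       ]]
```

View pics/w7.png

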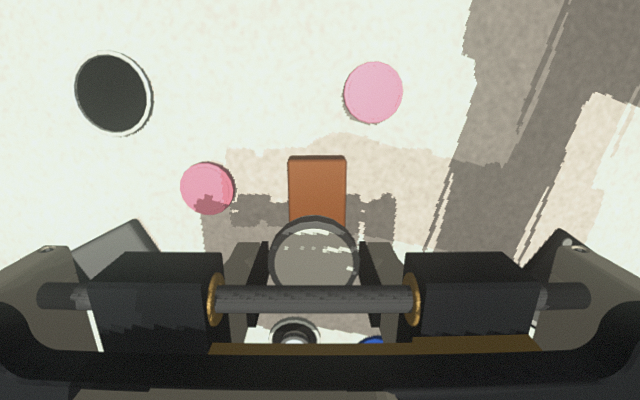

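Emit:
apply_moves(
  moves=[
    [0.11,-0.225,0.0,0,0,0],
    [0.22,-0.45,0.01,0,0,0],
    [0.33,-0.675,0.014,0,0,0],
    [0.443,-0.9,0.014,0,0.002,0],
    [0.443,-0.9,0.014,0,0.002,0],
    [0.443,-0.9,0.014,0,0.002,0],
    [0.443,-0.9,0.014,0,0.002,0],
  ],
)

```text
time_s: 11.05
tcp_pos: [0.4656, -0.3428, 0.1294]
eef_rot: [-180.0, -0.0, -163.1]
contact_force: [0.5, 0.8, 0.1]
gripper_width: 0.0492
```

```bash
python3 - <<'E'
from h import *
st();cap('wrist','w8');
z=np.load('pics/w8.npz');g=cv2.GaussianBlur(z['im'],(3,3),0).max(2)
a=z['im'][130:280,230:400];cv2.imwrite('pics/c8.png',cv2.resize(a,None,fx=4,fy=4,interpolation=2))
for th in (70,80,95,110):
    n,l,s,ce=cv2.connectedComponentsWithStats((g<th).astype('uint8'));m=(l==l[190,310]).astype('uint8')
    cn=max(cv2.findContours(m,0,1)[0],key=len).reshape(-1,2);p=onplane('wrist',cn,.003,z['T'])[:,:2]*1000;print(th,cv2.fitEllipse(p.astype('float32')))
E
```

```text
t 11.05 tcp [ 0.4656 -0.3428  0.1294] rpy [-1.7997e+02 -3.0000e-02 -1.6305e+02] j [-17.   16.2 -19.3   0.1 -54.5 -56.1] F [0.5 0.8 0.1] w 0.0492
70 ((490.0948181152344, -335.281982421875), (67.93084716796875, 121.13912963867188), 108.14816284179688)
80 ((620.64306640625, -282.27435302734375), (272.1781921386719, 839.6889038085938), 16.862720489501953)
95 ((619.1701049804688, -285.6479797363281), (270.95025634765625, 863.9517822265625), 16.706768035888672)
110 ((618.1390991210938, -289.6565856933594), (278.1554260253906, 862.6270141601562), 16.418880462646484)
```

View pics/c8.png

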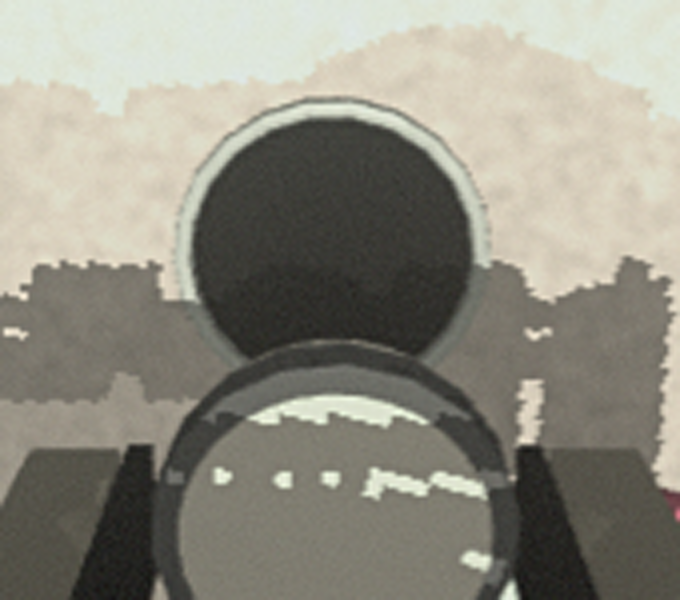

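```bash
python3 - <<'E'
from px import *
from scipy.optimize import least_squares
z=np.load('pics/w8.npz')
# black pixels boundary by region: dark, above held dish
g=cv2.GaussianBlur(z['im'],(3,3),0).max(2); 
pts=[]
c=np.array([312.5,193])
for a in np.radians(np.arange(150,391,5)):   # left-up-right
    for rr in np.arange(20,55,.25):
        u=c+rr*np.array([np.cos(a),np.sin(a)])
        if g[int(round(u[1])),int(round(u[0]))]>85: pts.append(u);break
for zz in (.003,.0065):
    p=onplane('wrist',np.array(pts),zz,z['T'])[:,:2]*1000
    s=least_squares(lambda q:np.hypot(p[:,0]-q[0],p[:,1]-q[1])-q[2],[465,-343,33],loss='soft_l1');print(s.x)
row([.4655,-.3437,.0110],[180,0,-163])
E
```

```text
[ 466.96327411 -342.80670652   32.60561563]
[ 465.9799762  -343.10145886   32.20534768]
row [0.0025, -0.0036, 0.5934, -0.0005, -0.0002, -0.0003] min rows 1.9
```

Emit:
apply_moves(
  moves=[
    [0,-0.002,0.2,0,0,0],
    [0,-0.002,0.38,0,0,0],
    [0,-0.002,0.5,0,0,0],
    [0,-0.002,0.55,0,0,0],
    [0,-0.002,0.58,0,0,0],
    [0,-0.002,0.594,0,0,0],
    [0,-0.002,0.598,0,0,0],
    [0,-0.002,0.598,0,0,0],
    [0,-0.002,0.598,0,0,0],
  ],
)

```text
time_s: 12.22
tcp_pos: [0.4661, -0.3434, 0.0105]
eef_rot: [-179.9, 0.0, -163.0]
contact_force: [0.4, -0.7, -0.4]
gripper_width: 0.0494
```

```bash
python3 - <<'E'
from h import *
st()
E
```

```text
t 12.22 tcp [ 0.4661 -0.3434  0.0105] rpy [-1.7993e+02  2.0000e-02 -1.6304e+02] j [-17.   24.6 -25.9   0.1 -39.5 -56.1] F [ 0.4 -0.7 -0.4] w 0.0494
```

Release and return above the flask for a look.

Emit:
apply_moves(
  moves=[
    [0,0,0,0,0,0],
    [0,0,0,0,0,0],
    [0,0,0,0,0,0],
    [0,0,0,0,0,0],
    [0,0,-0.1,0,0,0],
    [0,0,-0.3,0,0,0],
    [0,0,-0.55,0,0,0],
    [0,0,-0.8,0,0,0],
    [0,0,-0.8,0,0,0],
  ],
  hand=-1,
)

```text
time_s: 13.35
tcp_pos: [0.4683, -0.3443, 0.1752]
eef_rot: [-179.6, 0.4, -163.0]
contact_force: [-0.2, 0.2, -0.6]
gripper_width: 0.0877
```

```bash
python3 - <<'E'
from h import *
st();cap('wrist','w9');row([.4625,-.1542,.18],[180,0,-163])
E
```

```text
t 13.35 tcp [ 0.4683 -0.3443  0.1752] rpy [-179.62    0.38 -163.  ] j [-17.   13.7 -16.1   0.1 -59.7 -56.1] F [-0.2  0.2 -0.6] w 0.0877
row [-0.2548, 0.9119, -0.0392, -0.0024, 0.0026, -0.0004] min rows 3.0
```

View pics/w9.png

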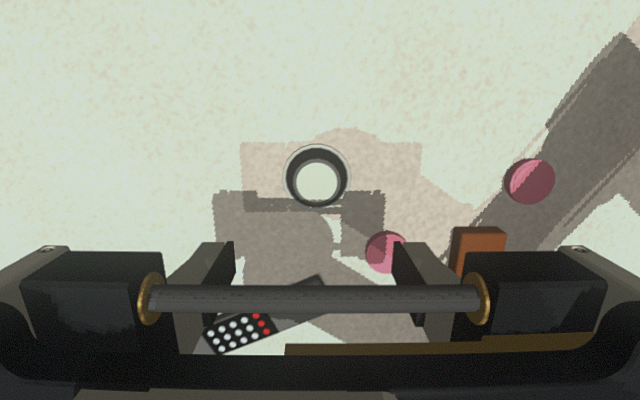

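Large dish sits in its coaster (316,175). Now to the flask.

Emit:
apply_moves(
  moves=[
    [-0.064,0.23,-0.02,0,0,0],
    [-0.128,0.46,-0.039,0,0,0],
    [-0.19,0.69,-0.039,0,0,0],
    [-0.255,0.912,-0.039,-0.002,0.003,0],
    [-0.255,0.912,-0.039,-0.002,0.003,0],
    [-0.255,0.912,-0.039,-0.002,0.003,0],
  ],
)

```text
time_s: 14.15
tcp_pos: [0.4622, -0.1541, 0.1792]
eef_rot: [-180.0, -0.1, -163.0]
contact_force: [0.1, -1.6, -0.0]
gripper_width: 0.0879
```

```bash
python3 - <<'E'
from h import *
st();cap('wrist','w10');row([.5005,-.1425,.0075],[180,0,-162.7])
im=cv2.imread('pics/w10.png')[160:270,250:390]; cv2.imwrite('pics/c10.png',cv2.resize(im,None,fx=5,fy=5,interpolation=cv2.INTER_CUBIC))
E
```

```text
t 14.15 tcp [ 0.4622 -0.1541  0.1792] rpy [-1.7999e+02 -1.2000e-01 -1.6298e+02] j [  4.8   5.  -26.3   0.  -58.8 -77.8] F [ 0.1 -1.6 -0. ] w 0.0879
row [-0.2024, 0.0018, 0.8585, -0.0002, -0.0012, -0.0038] min rows 2.8
```

View pics/c10.png

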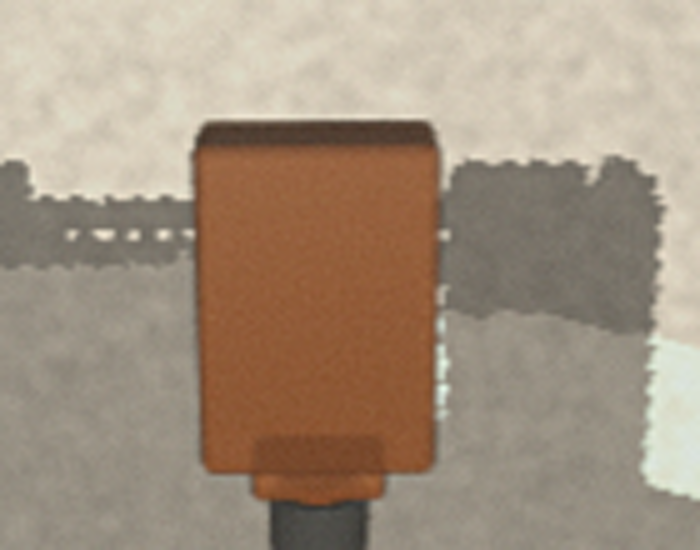

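```bash
python3 - <<'E'
from px import *
F=P('w10',[(194,147),(441,147),(437,472),(201,472)],.024);print('flask',F.mean(0), np.linalg.norm(F-np.roll(F,1,0),axis=1))
d=(F[2]+F[3]-F[0]-F[1]);print(np.degrees(np.arctan2(d[1],d[0])))
E
```

```text
flask [ 501.26737158 -142.29805813   24.        ] [74.06211226 50.77245121 74.07817231 51.92072499]
17.202386227525427
```

Emit:
apply_moves(
  moves=[
    [-0.202,0.002,0.3,0,0,0],
    [-0.202,0.002,0.5,0,0,0],
    [-0.202,0.002,0.65,0,0,0],
    [-0.202,0.002,0.75,0,0,0],
    [-0.202,0.002,0.82,0,0,-0.003],
    [-0.202,0.002,0.856,0,0,-0.003],
    [-0.202,0.002,0.856,0,0,-0.003],
    [-0.202,0.002,0.856,0,0,-0.003],
  ],
)

```text
time_s: 15.2
tcp_pos: [0.501, -0.1426, 0.0087]
eef_rot: [-180.0, -0.0, -162.8]
contact_force: [0.8, 0.2, 0.2]
gripper_width: 0.0876
```

Emit:
apply_moves(
  moves=[
    [0,0,0,0,0,0],
    [0,0,0,0,0,0],
    [0,0,0,0,0,0],
    [0,0,0,0,0,0],
    [0,0,0,0,0,0],
    [0,0,0,0,0,0],
    [0,0,0,0,0,0],
  ],
  hand=1,
  grip_force=15,
)

```text
time_s: 16.08
tcp_pos: [0.501, -0.1425, 0.0088]
eef_rot: [-180.0, -0.0, -162.8]
contact_force: [-0.8, 1.0, 2.3]
gripper_width: 0.0518
```

```bash
python3 - <<'E'
from h import *
st();cap('wrist','w11')
E
```

```text
t 16.07 tcp [ 0.501  -0.1425  0.0088] rpy [-1.7996e+02 -4.0000e-02 -1.6277e+02] j [  5.8  20.6 -33.4   0.1 -36.  -78.6] F [-0.8  1.   2.3] w 0.0518
```

View pics/w11.png

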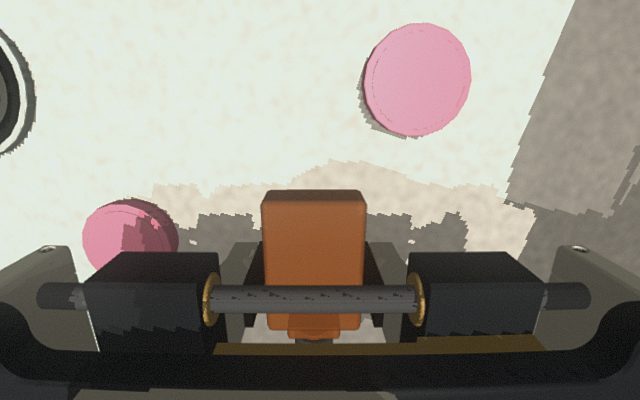

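```bash
python3 - <<'E'
from h import *
row([.47,.03,.15],[180,0,-166]);row([.455,.20,.15],[180,0,-170.3])
E
```

```text
row [-0.107, 0.8692, -0.7068, -0.0004, -0.0004, 0.0359] min rows 3.6
row [-0.2872, 1.7033, -0.7074, -0.0004, -0.0004, 0.0837] min rows 6.0
```

Emit:
apply_moves(
  moves=[
    [0,0,-0.2,0,0,0],
    [0,0,-0.45,0,0,0],
    [0,0,-0.7,0,0,0],
    [0,0.2,-0.707,0,0,0.01],
    [-0.03,0.4,-0.707,0,0,0.02],
    [-0.06,0.6,-0.707,0,0,0.03],
    [-0.09,0.8,-0.707,0,0,0.035],
    [-0.12,1.0,-0.707,0,0,0.04],
    [-0.12,1.0,-0.707,0,0,0.04],
  ],
)

```text
time_s: 17.25
tcp_pos: [0.4645, 0.0577, 0.15]
eef_rot: [-180.0, -0.0, -166.2]
contact_force: [0.7, -0.4, 0.5]
gripper_width: 0.0519
```

```bash
python3 - <<'E'
from h import *
st();cap('wrist','w12a');row([.43,.24,.15],[180,0,-170.3])
E
```

```text
t 17.25 tcp [0.4645 0.0577 0.15  ] rpy [-1.7998e+02 -2.0000e-02 -1.6619e+02] j [  31.3    4.8  -30.9    0.   -54.4 -107.5] F [ 0.7 -0.4  0.5] w 0.0519
row [-0.0512, 0.9315, -0.0012, -0.0004, -0.0006, 0.0453] min rows 3.0
```

View pics/w12a.png

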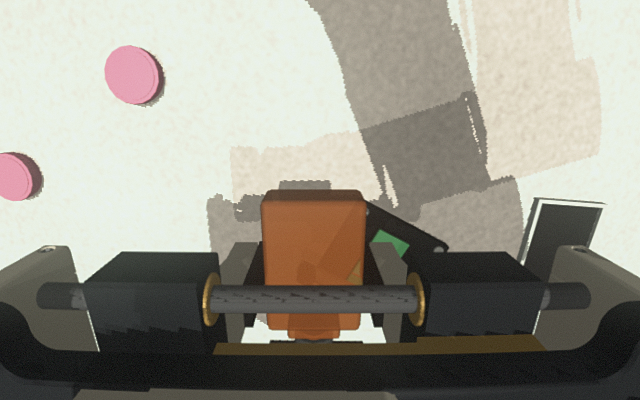

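Emit:
apply_moves(
  moves=[
    [-0.01,0.25,0,0,0,0.01],
    [-0.02,0.5,0,0,0,0.02],
    [-0.035,0.72,0,0,0,0.03],
    [-0.05,0.932,0,0,0,0.045],
    [-0.05,0.932,0,0,0,0.045],
    [-0.05,0.932,0,0,0,0.045],
  ],
)

```text
time_s: 18.05
tcp_pos: [0.4297, 0.2391, 0.1493]
eef_rot: [-179.9, -0.1, -170.3]
contact_force: [-0.8, 0.5, -1.0]
gripper_width: 0.0515
```

```bash
python3 - <<'E'
from h import *
st();cap('wrist','w13');row([.464,.334,.15],[180,0,-170.3])
E
```

```text
t 18.05 tcp [0.4297 0.2391 0.1493] rpy [-1.7992e+02 -1.0000e-01 -1.7029e+02] j [  52.     7.2  -28.1   -0.   -54.8 -132.3] F [-0.8  0.5 -1. ] w 0.0515
row [-0.2486, 0.4402, -0.0036, -0.0008, -0.001, -0.0003] min rows 1.6
```

View pics/w13.png

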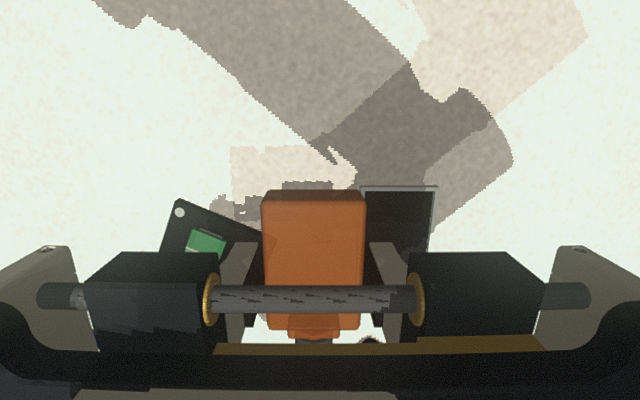

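```bash
python3 - <<'E'
from px import *
im=cv2.imread('pics/w13.png')[170:270,340:460]; cv2.imwrite('pics/c13.png',cv2.resize(im,None,fx=5,fy=5,interpolation=cv2.INTER_CUBIC))
T=np.load('pics/w13.npz')['T']
p=onplane('wrist',[[361.5,185.5],[438,185.5]],.008,T)*1000;print(p,np.linalg.norm(p[1]-p[0]))
v=(p[1]-p[0]);v/=np.linalg.norm(v);n=np.array([v[1],-v[0],0]);print(p.mean(0)+64*n,np.degrees(np.arctan2(n[1],n[0])))
E
```

```text
[[418.43512113 285.04702936   8.        ]
 [405.59698432 359.74191267   8.        ]] 75.79012698309326
[475.09118826 333.23547087   8.        ] 9.75239047154591
```

View pics/c13.png

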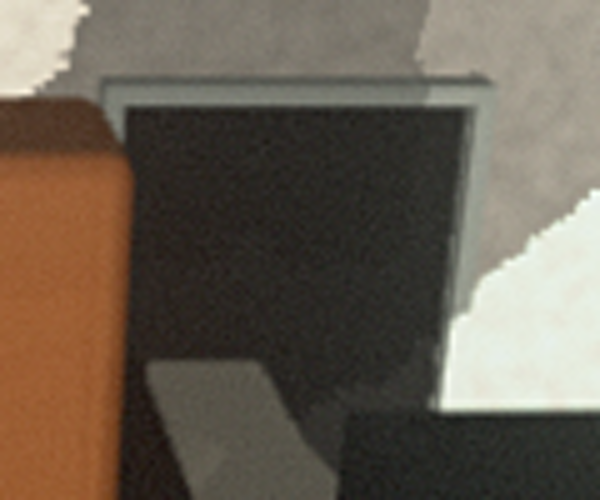

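```bash
python3 - <<'E'
from h import *
row([.4637,.3327,.0130],[180,0,-170.3])
E
```

```text
row [-0.2471, 0.4348, 0.6814, -0.0008, -0.001, -0.0003] min rows 2.7
```

Emit:
apply_moves(
  moves=[
    [-0.12,0.22,0,0,0,0],
    [-0.247,0.435,0,0,0,0],
    [-0.247,0.435,0.2,0,0,0],
    [-0.247,0.435,0.4,0,0,0],
    [-0.247,0.435,0.52,0,0,0],
    [-0.247,0.435,0.6,0,0,0],
    [-0.247,0.435,0.65,-0.001,-0.001,0],
    [-0.247,0.435,0.67,-0.001,-0.001,0],
    [-0.247,0.435,0.68,-0.001,-0.001,0],
    [-0.247,0.435,0.683,-0.001,-0.001,0],
    [-0.247,0.435,0.683,-0.001,-0.001,0],
  ],
)

```text
time_s: 19.48
tcp_pos: [0.4638, 0.333, 0.0131]
eef_rot: [179.9, 0.0, -170.3]
contact_force: [0.4, -0.4, -0.9]
gripper_width: 0.0518
```

```bash
python3 - <<'E'
from h import *
st()
E
```

```text
t 19.48 tcp [0.4638 0.333  0.0131] rpy [ 1.7995e+02  3.0000e-02 -1.7031e+02] j [  55.3   23.8  -26.7   -0.   -39.4 -135.6] F [ 0.4 -0.4 -0.9] w 0.0518
```

Emit:
apply_moves(
  moves=[
    [0,0,0.002,0,0,0],
    [0,0,0.002,0,0,0],
    [0,0,0.002,0,0,0],
    [0,0,0.002,0,0,0],
    [0,0,-0.1,0,0,0],
    [0,0,-0.3,0,0,0],
    [0,0,-0.55,0,0,0],
    [0.2,0,-0.8,0,0,0],
    [0.2,0,-0.8,0,0,0],
  ],
  hand=-1,
)

```text
time_s: 20.6
tcp_pos: [0.4242, 0.3273, 0.1775]
eef_rot: [179.6, 0.3, -170.2]
contact_force: [0.1, 0.5, -0.4]
gripper_width: 0.0875
```

```bash
python3 - <<'E'
from h import *
st();cap('wrist','w14');row([.52,.24,.2],[180,0,167-360])
E
```

```text
t 20.6 tcp [0.4242 0.3273 0.1775] rpy [ 179.64    0.33 -170.24] j [  58.6    9.4  -21.3    0.   -58.8 -138.9] F [ 0.1  0.5 -0.4] w 0.0875
row [-0.3994, -0.5086, -0.1229, 0.0033, 0.0018, 0.2527] min rows 2.1
```

View pics/w14.png

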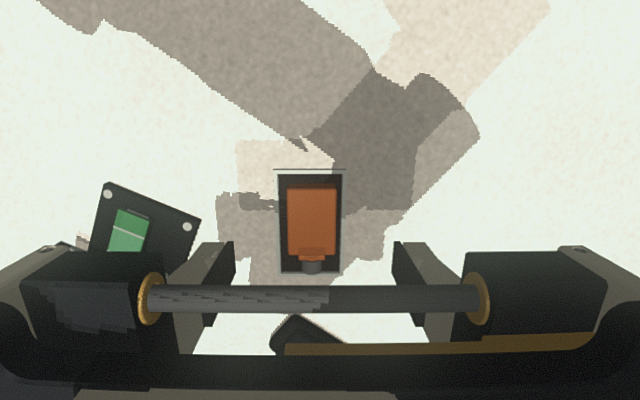

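```bash
python3 - <<'E'
from h import *
row([.50,.16,.22],[180,0,-140]);row([.52,.10,.22],[180,0,-103])
E
```

```text
row [-0.2335, -0.8855, -0.2252, 0.0021, 0.0031, -0.3362] min rows 3.0
row [-0.2813, -1.1981, -0.2264, 0.0011, 0.0038, -0.7473] min rows 6.3
```

Emit:
apply_moves(
  moves=[
    [-0.06,-0.15,-0.1,0,0,-0.11],
    [-0.11,-0.35,-0.225,0,0,-0.22],
    [-0.16,-0.55,-0.225,0,0,-0.33],
    [-0.21,-0.75,-0.225,0,0,-0.44],
    [-0.26,-0.95,-0.225,0,0,-0.55],
    [-0.28,-1.0,-0.225,0,0.004,-0.66],
    [-0.28,-1.0,-0.225,0,0.004,-0.747],
    [-0.28,-1.0,-0.225,0,0.004,-0.747],
    [-0.28,-1.0,-0.225,0,0.004,-0.747],
  ],
)

```text
time_s: 21.78
tcp_pos: [0.5129, 0.139, 0.2192]
eef_rot: [179.9, -0.0, -103.2]
contact_force: [-0.0, 0.1, -0.8]
gripper_width: 0.0876
```

```bash
python3 - <<'E'
from h import *
st();cap('wrist','w15')
E
```

```text
t 21.77 tcp [0.5129 0.139  0.2192] rpy [ 1.7986e+02 -1.0000e-02 -1.0320e+02] j [ 36.2   7.4 -17.9  -0.1 -64.8 -49.4] F [-0.   0.1 -0.8] w 0.0876
```

View pics/w15.png

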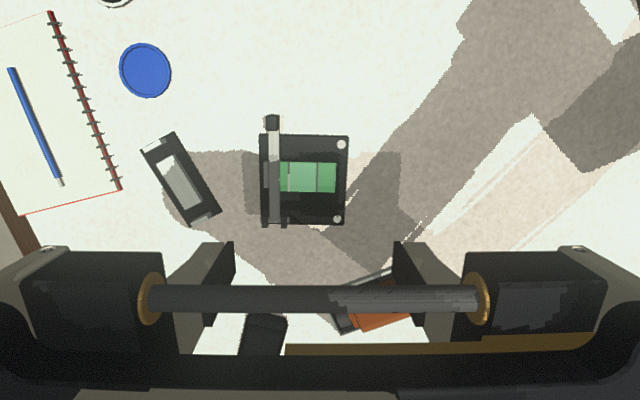

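```bash
python3 - <<'E'
from h import *
im=cv2.imread('pics/w15.png')[105:235,250:360]; cv2.imwrite('pics/c15.png',cv2.resize(im,None,fx=4.6,fy=4.6,interpolation=cv2.INTER_CUBIC))
im=cv2.imread('pics/w15.png')[120:240,130:230]; cv2.imwrite('pics/c16.png',cv2.resize(im,None,fx=5,fy=5,interpolation=cv2.INTER_CUBIC))
E
```

```text
(no output)
```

View pics/c15.png

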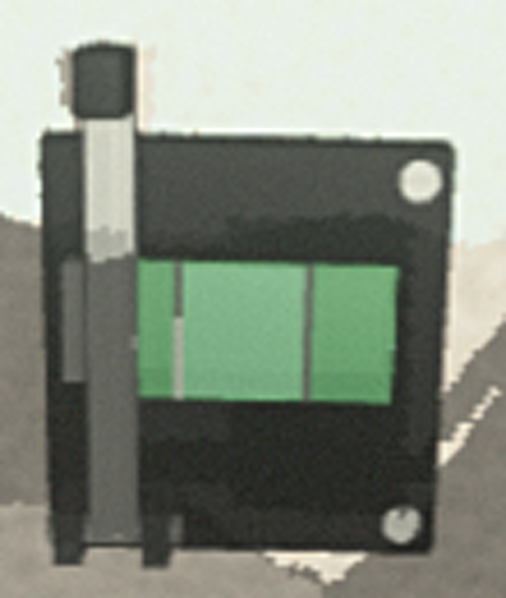

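View pics/c16.png

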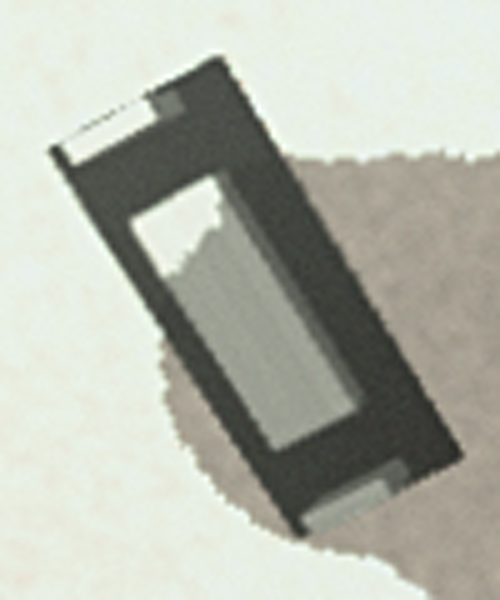

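```bash
python3 - <<'E'
from px import *
B=P('w15',[(130,218),(217,175),(358,409),(275,450)],.012,x0=130,y0=120);print('block',B.round(1),B.mean(0),np.linalg.norm(B-np.roll(B,1,0),axis=1))
d=B[3]+B[2]-B[0]-B[1];print('dir',np.degrees(np.arctan2(d[1],d[0])))
A=P('w15',[(52,148),(222,57),(464,458),(302,537)],.004,x0=130,y0=120);print('base',A.round(1),A.mean(0),np.linalg.norm(A-np.roll(A,1,0),axis=1));d=A[3]+A[2]-A[0]-A[1];print('dir',np.degrees(np.arctan2(d[1],d[0])))
S=P('w15',[(400,265),(391,403),(137,262),(138,398)],.025,x0=250,y0=105,k=4.6);print('slide',S.round(1));
for a,b in((0,2),(1,3)):
  d=S[b]-S[a];print(np.degrees(np.arctan2(d[1],d[0])))
e=(S[0]+S[1])/2; print('slide -x end',e,np.linalg.norm(S[0]-S[1]))
G=P('w15',[(80,48),(135,48),(131,116),(82,116)],.051,x0=250,y0=105,k=4.6);print('grip top',G.round(1),G.mean(0))
z=np.load('pics/w15.npz');print(deproj('wrist',z['d'],[[272,122],[272,140],[300,180]],z['T']).round(4))
Bp=P('w15',[(452,143),(433,550),(45,130)],.012,x0=250,y0=105,k=4.6);print('plate',Bp.round(1))
E
```

```text
block [[691.1  83.8  12. ]
 [667.1  79.1  12. ]
 [653.5 141.3  12. ]
 [677.2 146.7  12. ]] [672.21647155 112.71295373  12.        ] [64.36442754 24.47844374 63.68345474 24.32445852]
dir 102.36015365491949
base [[707.7  63.9   4. ]
 [659.9  53.6   4. ]
 [635.1 161.5   4. ]
 [682.7 172.5   4. ]] [671.33883563 112.89483957   4.        ] [111.42640982  48.91257689 110.7558166   48.84962304]
dir 102.9739689913231
slide [[483.3 129.3  25. ]
 [492.8 163.2  25. ]
 [545.9 113.9  25. ]
 [554.6 147.4  25. ]]
-13.855731811243453
-14.374829236510653
slide -x end [488.07643974 146.29142601  25.        ] 35.20385002279327
grip top [[542.1  61.4  51. ]
 [530.4  64.2  51. ]
 [535.   78.1  51. ]
 [545.5  75.6  51. ]] [538.24348175  69.81564066  51.        ]
[[0.5391 0.0692 0.0502]
 [0.5464 0.0881 0.0328]
 [0.5282 0.1395 0.0269]]
plate [[464.  104.9  12. ]
 [490.3 210.1  12. ]
 [561.4  78.8  12. ]]
```

```bash
python3 - <<'E'
from h import *
row([.5393,.0695,.10],[180,0,-104.1]);row([.5393,.0695,.027],[180,0,-104.1])
for t in range(5,80,5):
    a=np.radians(t);c,s=np.cos(a),np.sin(a);print([round((-112+112*c+2*s)/200,3),0,round((-2-112*s+2*c)/200,3),0,round(t/90,3),0],end=', ')
E
```

```text
row [0.3086, -0.2091, 0.5963, 0.0014, -0.0, 0.0105] min rows 2.3
row [0.3086, -0.2099, 0.9613, 0.0014, -0.0, 0.0105] min rows 3.3
[np.float64(-0.001), 0, np.float64(-0.049), 0, 0.056, 0], [np.float64(-0.007), 0, np.float64(-0.097), 0, 0.111, 0], [np.float64(-0.016), 0, np.float64(-0.145), 0, 0.167, 0], [np.float64(-0.03), 0, np.float64(-0.192), 0, 0.222, 0], [np.float64(-0.048), 0, np.float64(-0.238), 0, 0.278, 0], [np.float64(-0.07), 0, np.float64(-0.281), 0, 0.333, 0], [np.float64(-0.096), 0, np.float64(-0.323), 0, 0.389, 0], [np.float64(-0.125), 0, np.float64(-0.362), 0, 0.444, 0], [np.float64(-0.157), 0, np.float64(-0.399), 0, 0.5, 0], [np.float64(-0.192), 0, np.float64(-0.433), 0, 0.556, 0], [np.float64(-0.231), 0, np.float64(-0.463), 0, 0.611, 0], [np.float64(-0.271), 0, np.float64(-0.49), 0, 0.667, 0], [np.float64(-0.314), 0, np.float64(-0.513), 0, 0.722, 0], [np.float64(-0.359), 0, np.float64(-0.533), 0, 0.778, 0], [np.float64(-0.405), 0, np.float64(-0.548), 0, 0.833, 0],
```

Emit:
apply_moves(
  moves=[
    [0.15,-0.1,0.2,0,0,0],
    [0.309,-0.209,0.4,0.001,0,0.01],
    [0.309,-0.209,0.55,0.001,0,0.01],
    [0.309,-0.209,0.65,0.001,0,0.01],
    [0.309,-0.209,0.65,0.001,0,0.01],
  ],
)

```text
time_s: 22.45
tcp_pos: [0.5382, 0.0691, 0.0878]
eef_rot: [179.8, -0.1, -104.1]
contact_force: [-0.4, -0.4, 0.3]
gripper_width: 0.0874
```

```bash
python3 - <<'E'
from h import *
st();cap('wrist','w17');row([.5393,.0695,.027],[180,0,-104.1])
E
```

```text
t 22.45 tcp [0.5382 0.0691 0.0878] rpy [ 1.7981e+02 -1.3000e-01 -1.0413e+02] j [ 28.   16.  -26.2  -0.  -48.1 -42.1] F [-0.4 -0.4  0.3] w 0.0874
row [-0.0007, -0.0015, 0.3103, 0.001, -0.0007, 0.0002] min rows 1.0
```

View pics/w17.png

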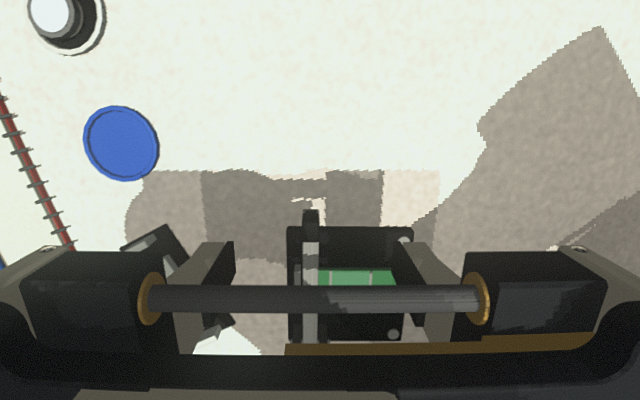

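Emit:
apply_moves(
  moves=[
    [0,0,0.1,0,0,0],
    [0,0,0.2,0,0,0],
    [0,0,0.27,0.001,0,0],
    [0,0,0.3,0.001,0,0],
    [0,0,0.304,0.001,0,0],
    [0,0,0.304,0.001,0,0],
  ],
)

```text
time_s: 23.25
tcp_pos: [0.5394, 0.0696, 0.0288]
eef_rot: [-180.0, -0.0, -104.1]
contact_force: [-0.7, -0.7, 0.3]
gripper_width: 0.0879
```

Emit:
apply_moves(
  moves=[
    [0,0,0,0,0,0],
    [0,0,0,0,0,0],
    [0,0,0,0,0,0],
    [0,0,0,0,0,0],
    [0,0,0,0,0,0],
    [0,0,0,0,0,0],
    [0,0,0,0,0,0],
    [0,0,0,0,0,0],
    [0,0,0,0,0,0],
    [0,0,0,0,0,0],
  ],
  hand=1,
  grip_force=12,
)

```text
time_s: 24.5
tcp_pos: [0.54, 0.0696, 0.0291]
eef_rot: [-179.9, -0.0, -104.1]
contact_force: [3.2, -2.2, -0.4]
gripper_width: 0.0119
```

```bash
python3 - <<'E'
from h import *
st();cap('wrist','w18')
E
```

```text
t 24.5 tcp [0.54   0.0696 0.0291] rpy [-1.7990e+02 -1.0000e-02 -1.0408e+02] j [ 28.   20.5 -29.5   0.1 -39.9 -42.2] F [ 3.2 -2.2 -0.4] w 0.0119
```

View pics/w18.png

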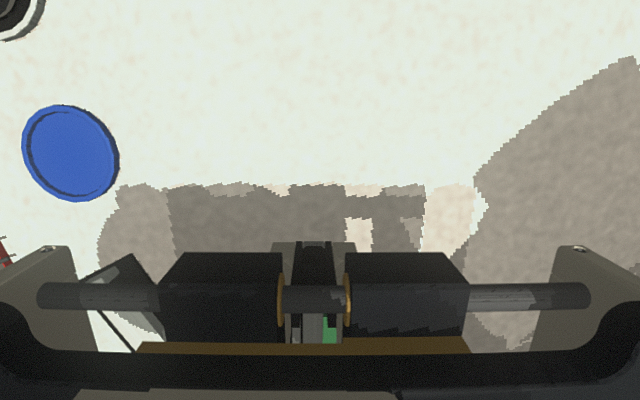

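Emit:
apply_moves(
  moves=[
    [-0.002,0,-0.049,0,0.056,0],
    [-0.008,0,-0.097,0,0.111,0],
    [-0.019,0,-0.145,0,0.167,0],
    [-0.034,0,-0.192,0,0.222,0],
    [-0.052,0,-0.237,0,0.278,0],
    [-0.075,0,-0.28,0,0.333,0],
    [-0.075,0,-0.28,0,0.333,0],
  ],
)

```text
time_s: 25.42
tcp_pos: [0.5439, 0.0843, 0.085]
eef_rot: [-179.9, -30.2, -104.0]
contact_force: [4.2, -5.1, 3.1]
gripper_width: 0.0121
```

```bash
python3 - <<'E'
from h import *
st()
for t in range(5,61,5):
    # continue: frame already turned 30
    a0=np.radians(30);f=lambda a:np.array([-112+112*np.cos(a),-112*np.sin(a)])
    d=f(a0+np.radians(t))-f(a0); # in original tool x,z ; rotate by Ry(-30)
    x=np.cos(a0)*d[0]-np.sin(a0)*d[1]; zz=np.sin(a0)*d[0]+np.cos(a0)*d[1]; print(t,(np.array([x,zz])/200).round(3))
E
```

```text
t 25.43 tcp [0.5439 0.0843 0.085 ] rpy [-179.91  -30.15 -104.  ] j [ 40.8  27.7 -22.8  18.6 -65.9 -66.4] F [ 4.2 -5.1  3.1] w 0.0121
5 [-0.002 -0.049]
10 [-0.009 -0.097]
15 [-0.019 -0.145]
20 [-0.034 -0.192]
25 [-0.052 -0.237]
30 [-0.075 -0.28 ]
35 [-0.101 -0.321]
40 [-0.131 -0.36 ]
45 [-0.164 -0.396]
50 [-0.2   -0.429]
55 [-0.239 -0.459]
60 [-0.28  -0.485]
```

Emit:
apply_moves(
  moves=[
    [-0.002,0,-0.049,0,0.056,0],
    [-0.009,0,-0.097,0,0.111,0],
    [-0.019,0,-0.145,0,0.167,0],
    [-0.034,0,-0.192,0,0.222,0],
    [-0.052,0,-0.237,0,0.278,0],
    [-0.075,0,-0.28,0,0.333,0],
    [-0.075,0,-0.28,0,0.333,0],
  ],
)

```text
time_s: 26.3
tcp_pos: [0.5543, 0.1241, 0.1257]
eef_rot: [-179.9, -60.3, -103.9]
contact_force: [5.9, -2.9, 5.1]
gripper_width: 0.0121
```

```bash
python3 - <<'E'
from h import *
st();cap('scene','s1');cap('top','t1')
im=cv2.imread('pics/s1.png')[80:300,200:500];cv2.imwrite('pics/s1c.png',cv2.resize(im,None,fx=2.6,fy=2.6))
E
```

```text
t 26.3 tcp [0.5543 0.1241 0.1257] rpy [-179.92  -60.34 -103.95] j [ 48.1  43.2 -10.   24.2 -93.6 -73.7] F [ 5.9 -2.9  5.1] w 0.0121
```

View pics/s1c.png

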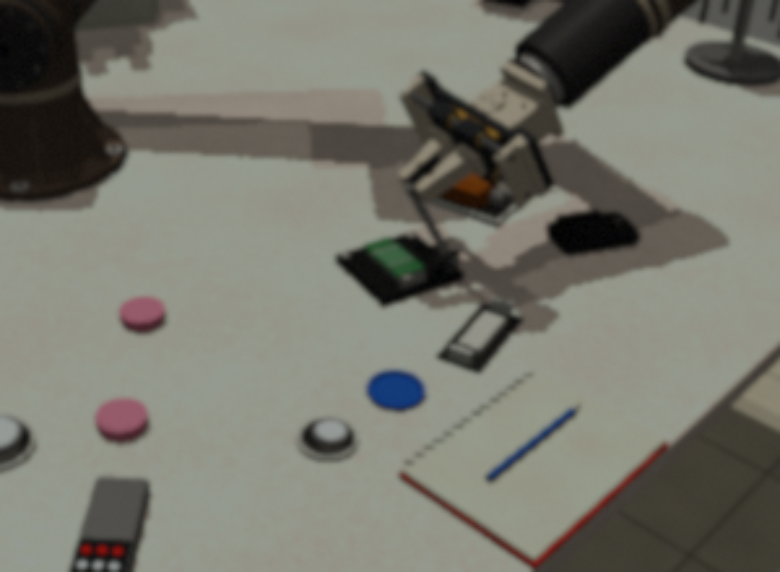

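Emit:
apply_moves(
  moves=[
    [0,0,0,0,0,0],
    [0,0,0,0,0,0],
    [0,0,0,0,0,0],
    [0,0,0,0,0,0],
    [0,0,-0.1,0,0,0],
    [0,0,-0.25,0,0,0],
    [0,0,-0.45,0,0,0],
    [0,0,-0.6,0,0,0],
    [0,0,-0.6,0,0,0],
  ],
  hand=-1,
)

```text
time_s: 27.52
tcp_pos: [0.5797, 0.2269, 0.1859]
eef_rot: [-179.7, -60.0, -104.0]
contact_force: [-0.4, 0.5, -0.1]
gripper_width: 0.0872
```

```bash
python3 - <<'E'
from h import *
st();cap('scene','s2')
im=cv2.imread('pics/s2.png')[80:300,200:500];cv2.imwrite('pics/s2c.png',cv2.resize(im,None,fx=2.6,fy=2.6))
row([.44,.16,.24],[180,0,-104.1]);row([.44,.16,.24],[180,0,166]);row([.44,.16,.24],[180,0,-14])
E
```

```text
t 27.52 tcp [0.5797 0.2269 0.1859] rpy [-179.74  -59.97 -104.05] j [  51.7   46.     6.2   22.1 -106.5  -70.7] F [-0.4  0.5 -0.1] w 0.0872
row [0.4804, 0.5964, 0.2832, -0.0018, -0.6672, 0.0018] min rows 5.6
row [0.4804, 0.5964, 0.2832, -0.5206, -0.5187, 0.8998] min rows 9.8
row [0.4804, 0.5964, 0.2832, 0.5185, -0.5205, -0.8983] min rows 9.8
```

View pics/s2c.png

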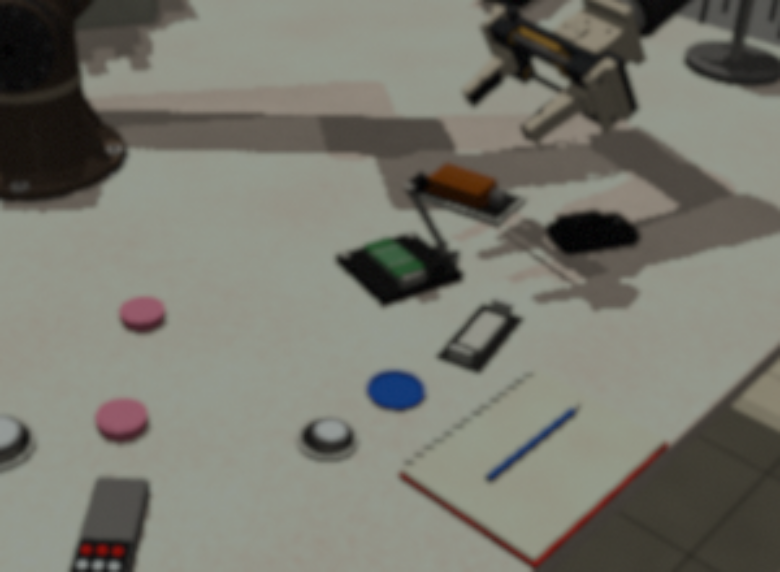

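```bash
python3 - <<'E'
from h import *
row([.50,.22,.28],[180,0,-104.1])
E
```

```text
row [0.4721, 0.377, -0.1312, -0.0018, -0.6672, 0.0018] min rows 5.6
```

Emit:
apply_moves(
  moves=[
    [0.15,0.06,-0.1,0,-0.11,0],
    [0.3,0.12,-0.13,0,-0.22,0],
    [0.47,0.2,-0.13,0,-0.33,0],
    [0.47,0.3,-0.13,0,-0.44,0],
    [0.47,0.377,-0.13,0,-0.55,0],
    [0.47,0.377,-0.13,0,-0.667,0],
    [0.47,0.377,-0.13,0,-0.667,0],
    [0.47,0.377,-0.13,0,-0.667,0],
  ],
)

```text
time_s: 28.58
tcp_pos: [0.4996, 0.2189, 0.2793]
eef_rot: [-180.0, -0.1, -104.0]
contact_force: [0.1, 0.4, -0.0]
gripper_width: 0.0878
```

```bash
python3 - <<'E'
from h import *
st();row([.44,.16,.22],[180,0,166])
E
```

```text
t 28.57 tcp [0.4996 0.2189 0.2793] rpy [-1.7996e+02 -1.0000e-01 -1.0396e+02] j [ 44.3   6.5 -11.    0.1 -72.6 -58.3] F [ 0.1  0.4 -0. ] w 0.0878
row [0.3573, 0.2182, 0.2969, -0.0012, -0.0005, 1.0005] min rows 8.4
```

Emit:
apply_moves(
  moves=[
    [0.05,0.03,0.02,0,0,0.11],
    [0.1,0.06,0.05,0,0,0.22],
    [0.15,0.09,0.1,0,0,0.33],
    [0.2,0.12,0.15,0,0,0.44],
    [0.25,0.15,0.2,0,0,0.55],
    [0.3,0.18,0.25,0,0,0.66],
    [0.357,0.218,0.297,0,0,0.77],
    [0.357,0.218,0.297,0,0,0.88],
    [0.357,0.218,0.297,0,0,1.0],
    [0.357,0.218,0.297,0,0,1.0],
    [0.357,0.218,0.297,0,0,1.0],
  ],
)

```text
time_s: 29.95
tcp_pos: [0.44, 0.1602, 0.2192]
eef_rot: [-179.8, -0.0, 166.3]
contact_force: [-0.4, 0.1, 0.6]
gripper_width: 0.0876
```

```bash
python3 - <<'E'
from h import *
st();cap('wrist','w20')
E
```

```text
t 29.95 tcp [0.44   0.1602 0.2192] rpy [-1.7979e+02 -2.0000e-02  1.6631e+02] j [ 4.43e+01  1.10e+00 -2.49e+01  1.00e-01 -6.42e+01 -1.48e+02] F [-0.4  0.1  0.6] w 0.0876
```

View pics/w20.png

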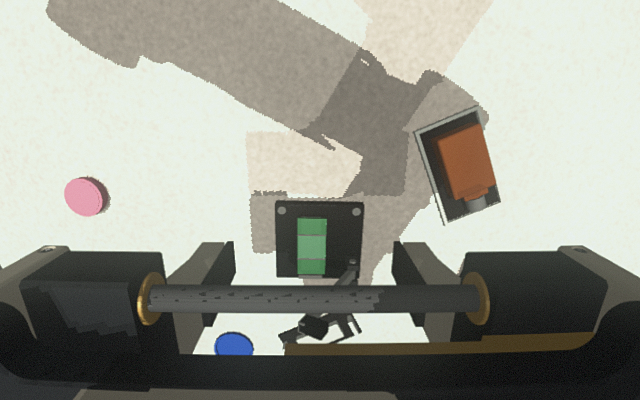

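```bash
python3 - <<'E'
from px import *
im=cv2.imread('pics/w20.png')[190:290,260:380]; cv2.imwrite('pics/c20.png',cv2.resize(im,None,fx=5,fy=5,interpolation=cv2.INTER_CUBIC))
E
```

```text
(no output)
```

View pics/c20.png

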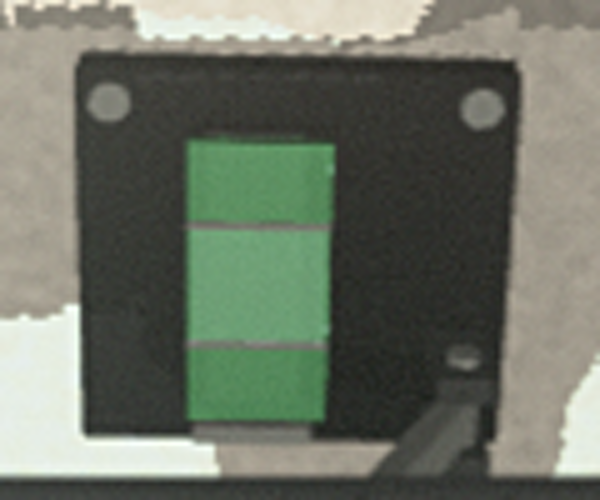

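```bash
python3 - <<'E'
from px import *
S=P('w20',[(187,141),(334,144),(325,421),(187,420)],.025,x0=260,y0=190);print(S.round(1),S.mean(0),np.linalg.norm(S-np.roll(S,1,0),axis=1))
d=S[3]+S[2]-S[0]-S[1];a=np.arctan2(d[1],d[0]);print(np.degrees(a))
c=S.mean(0)/1000;g=c-0.018*np.array([np.cos(a),np.sin(a),0]);print(g)
row([g[0],g[1],.10],[180,0,180+np.degrees(a)]);row([g[0],g[1],.0145],[180,0,180+np.degrees(a)])
E
```

```text
[[484.2 129.4  25. ]
 [493.3 163.2  25. ]
 [565.7 144.1  25. ]
 [557.2 110.3  25. ]] [525.10751436 136.73549092  25.        ] [75.40311948 34.99419483 74.91061655 34.92296203]
-14.703421984625509
[0.50769697 0.14130417 0.025     ]
row [-0.3513, -0.0094, 0.597, -0.002, -0.0, 0.0107] min rows 2.2
row [-0.3514, -0.008, 1.0245, -0.002, -0.0, 0.0107] min rows 3.5
```

Emit:
apply_moves(
  moves=[
    [-0.2,-0.009,0.2,0,0,0],
    [-0.342,-0.009,0.4,-0.002,0,0.009],
    [-0.342,-0.009,0.6,-0.002,0,0.009],
    [-0.342,-0.009,0.75,-0.002,0,0.009],
    [-0.342,-0.009,0.82,-0.002,0,0.009],
    [-0.342,-0.009,0.82,-0.002,0,0.009],
  ],
)

```text
time_s: 30.75
tcp_pos: [0.5056, 0.1415, 0.0549]
eef_rot: [-179.9, -0.1, 165.5]
contact_force: [-0.3, -0.4, 0.3]
gripper_width: 0.0878
```

```bash
python3 - <<'E'
from h import *
st();cap('wrist','w21');row([.5057,.1418,.0150],[180,0,165.6])
E
```

```text
t 30.75 tcp [0.5056 0.1415 0.0549] rpy [-1.7991e+02 -6.0000e-02  1.6552e+02] j [  37.1   17.   -30.4    0.   -42.7 -141.6] F [-0.3 -0.4  0.3] w 0.0878
row [0.0024, -0.0013, 0.2043, -0.0001, 0.0001, -0.0008] min rows 0.7
```

View pics/w21.png

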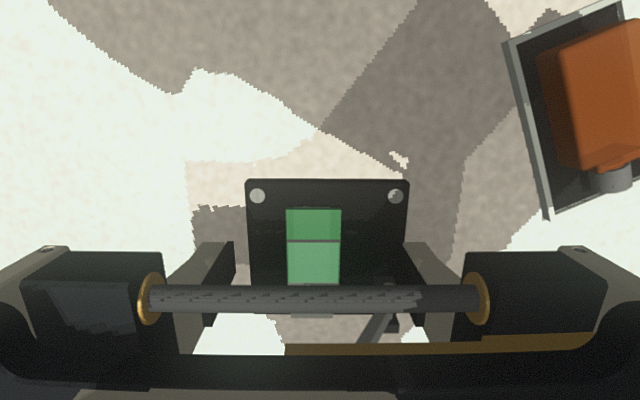

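Emit:
apply_moves(
  moves=[
    [0,0,0.06,0,0,0],
    [0,0,0.12,0,0,0],
    [0,0,0.17,0,0,0],
    [0,0,0.19,0,0,0],
    [0,0,0.198,0,0,0],
    [0,0,0.202,0,0,0],
    [0,0,0.202,0,0,0],
  ],
)

```text
time_s: 31.68
tcp_pos: [0.5064, 0.142, 0.0157]
eef_rot: [180.0, 0.0, 165.5]
contact_force: [0.3, -0.2, 0.4]
gripper_width: 0.0879
```

Emit:
apply_moves(
  moves=[
    [0,0,0,0,0,0],
    [0,0,0,0,0,0],
    [0,0,0,0,0,0],
    [0,0,0,0,0,0],
    [0,0,0,0,0,0],
    [0,0,0,0,0,0],
    [0,0,0,0,0,0],
    [0,0,0,0,0,0],
  ],
  hand=1,
  grip_force=15,
)

```text
time_s: 32.67
tcp_pos: [0.5064, 0.142, 0.0156]
eef_rot: [180.0, 0.0, 165.5]
contact_force: [0.0, 0.6, -0.1]
gripper_width: 0.0345
```

```bash
python3 - <<'E'
from h import *
st();cap('wrist','w22')
E
```

```text
t 32.67 tcp [0.5064 0.142  0.0156] rpy [1.8000e+02 3.0000e-02 1.6552e+02] j [  37.1   20.3  -32.5    0.   -37.2 -141.6] F [ 0.   0.6 -0.1] w 0.0345
```

Emit:
apply_moves(
  moves=[
    [0,0,-0.02,0,0,0],
    [0.02,0,-0.04,0,0,0],
    [0.15,0,-0.05,0,0,0],
    [0.3,0,-0.06,0,0,0],
    [0.4,0,-0.15,0,0,0],
    [0.42,0,-0.4,0,0,0],
    [0.42,0,-0.7,0,0,0],
    [0.42,0,-0.75,0,0,0],
    [0.42,0,-0.75,0,0,0],
  ],
)

```text
time_s: 33.85
tcp_pos: [0.4249, 0.1633, 0.1664]
eef_rot: [179.9, 0.1, 165.5]
contact_force: [-0.1, 0.6, -1.5]
gripper_width: 0.0345
```

```bash
python3 - <<'E'
from h import *
st();cap('wrist','w23');row([.50,.02,.18],[180,0,-135]);
E
```

```text
t 33.85 tcp [0.4249 0.1633 0.1664] rpy [1.7987e+02 8.0000e-02 1.6552e+02] j [  45.9    2.4  -31.1    0.   -56.4 -150.4] F [-0.1  0.6 -1.5] w 0.0345
row [-0.5447, -0.5965, -0.0744, 0.0002, 0.0001, -0.661] min rows 5.6
```

View pics/w23.png

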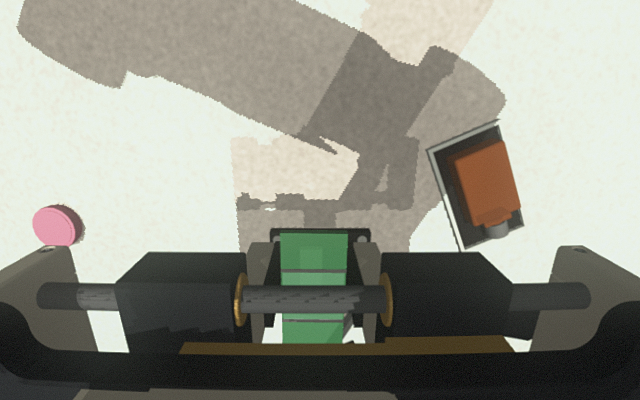

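```bash
python3 - <<'E'
from h import *
row([.56,.09,.25],[180,0,-135]);
E
```

```text
row [-0.7476, -0.1824, -0.4243, 0.0002, 0.0001, -0.661] min rows 5.6
```

Emit:
apply_moves(
  moves=[
    [0,0,-0.2,0,0,-0.08],
    [-0.05,0,-0.42,0,0,-0.18],
    [-0.15,-0.03,-0.424,0,0,-0.28],
    [-0.3,-0.07,-0.424,0,0,-0.38],
    [-0.45,-0.1,-0.424,0,0,-0.48],
    [-0.6,-0.14,-0.424,0,0,-0.57],
    [-0.748,-0.182,-0.424,0,0,-0.661],
    [-0.748,-0.182,-0.424,0,0,-0.661],
    [-0.748,-0.182,-0.424,0,0,-0.661],
  ],
)

```text
time_s: 35.02
tcp_pos: [0.5593, 0.0898, 0.248]
eef_rot: [179.9, -0.2, -135.1]
contact_force: [0.3, -0.6, 0.2]
gripper_width: 0.0344
```

```bash
python3 - <<'E'
from h import *
st();row([.676,.094,.22],[180,0,-77.3]);
E
```

```text
t 35.02 tcp [0.5593 0.0898 0.248 ] rpy [ 1.7992e+02 -1.7000e-01 -1.3513e+02] j [ 28.9   9.7 -11.2  -0.  -69.3 -74. ] F [ 0.3 -0.6  0.2] w 0.0344
row [-0.429, -0.397, 0.1383, 0.0018, -0.0012, -0.6426] min rows 5.4
```

Emit:
apply_moves(
  moves=[
    [-0.07,-0.07,0,0,0,-0.1],
    [-0.15,-0.14,0,0,0,-0.2],
    [-0.23,-0.21,0,0,0,-0.3],
    [-0.31,-0.29,0.02,0,0,-0.4],
    [-0.39,-0.36,0.05,0,0,-0.5],
    [-0.429,-0.397,0.1,0,0,-0.6],
    [-0.429,-0.397,0.138,0.002,-0.001,-0.643],
    [-0.429,-0.397,0.138,0.002,-0.001,-0.643],
    [-0.429,-0.397,0.138,0.002,-0.001,-0.643],
  ],
)

```text
time_s: 36.15
tcp_pos: [0.6757, 0.0944, 0.2204]
eef_rot: [-180.0, -0.0, -77.3]
contact_force: [0.6, 0.3, 0.2]
gripper_width: 0.035
```

```bash
python3 - <<'E'
from h import *
st();row([.676,.094,.10],[180,0,-77.3]);cap('wrist','w24')
E
```

```text
t 36.15 tcp [0.6757 0.0944 0.2204] rpy [-1.7998e+02 -3.0000e-02 -7.7340e+01] j [ 24.3  21.4   1.2   0.  -69.7 -11.7] F [0.6 0.3 0.2] w 0.035
row [0.0022, -0.0009, 0.6022, -0.0002, -0.0003, -0.0004] min rows 1.9
```

View pics/w24.png

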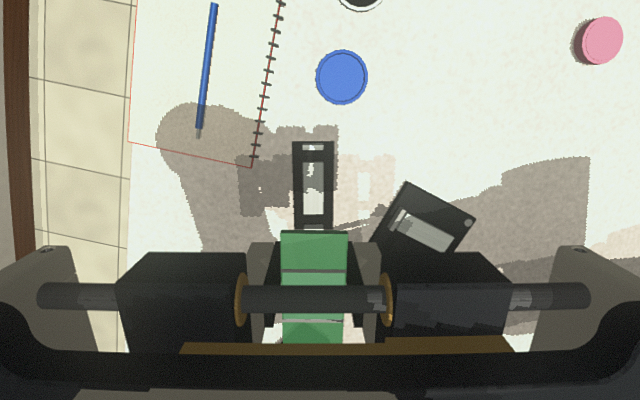

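```bash
python3 - <<'E'
from px import *
im=cv2.imread('pics/w24.png')[130:240,270:360]; cv2.imwrite('pics/c24.png',cv2.resize(im,None,fx=5,fy=5,interpolation=cv2.INTER_CUBIC))
E
```

```text
(no output)
```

View pics/c24.png

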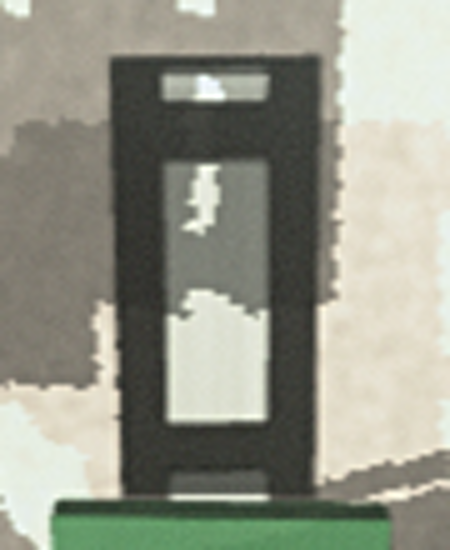

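```bash
python3 - <<'E'
from px import *
S=P('w24',[(161,160),(270,160),(269,422),(167,422)],.012,x0=270,y0=130);print(S.mean(0),np.linalg.norm(S-np.roll(S,1,0),axis=1))
d=S[3]+S[2]-S[0]-S[1];a=np.arctan2(d[1],d[0]);print(np.degrees(a))
E
```

```text
[672.67064579 112.27218345  12.        ] [65.24779486 25.53425882 65.23699386 25.15623382]
103.18281168122205
```

Emit:
apply_moves(
  moves=[
    [0,0,0.25,0,0,0],
    [0,0,0.5,0,0,0],
    [0,0,0.7,0,0,0],
    [0,0,0.82,0,0,0],
    [0,0,0.9,0,0,0],
    [0,0,0.95,0,0,0],
    [0,0,0.95,0,0,0],
  ],
)

```text
time_s: 37.08
tcp_pos: [0.676, 0.0944, 0.0306]
eef_rot: [-180.0, -0.0, -77.3]
contact_force: [-0.1, -0.3, -0.8]
gripper_width: 0.0347
```

```bash
python3 - <<'E'
from h import *
st();row([.676,.094,.0080],[180,0,-77.3])
E
```

```text
t 37.08 tcp [0.676  0.0944 0.0306] rpy [-1.7997e+02 -3.0000e-02 -7.7330e+01] j [ 24.3  30.7 -10.8   0.  -48.5 -11.7] F [-0.1 -0.3 -0.8] w 0.0347
row [0.0019, 0.0005, 0.1132, -0.0004, -0.0003, -0.0004] min rows 0.4
```

Emit:
apply_moves(
  moves=[
    [0.002,0,0.05,0,0,0],
    [0.002,0,0.09,0,0,0],
    [0.002,0,0.106,0,0,0],
    [0.002,0,0.113,0,0,0],
    [0.002,0,0.116,0,0,0],
    [0.002,0,0.116,0,0,0],
    [0.002,0,0.116,0,0,0],
  ],
)

```text
time_s: 37.95
tcp_pos: [0.6763, 0.0941, 0.0077]
eef_rot: [-179.9, -0.0, -77.3]
contact_force: [-0.7, -0.4, 1.3]
gripper_width: 0.0347
```

```bash
python3 - <<'E'
from h import *
st();cap('wrist','w25')
E
```

```text
t 37.95 tcp [0.6763 0.0941 0.0077] rpy [-1.7994e+02 -2.0000e-02 -7.7330e+01] j [ 24.3  32.3 -11.7   0.  -46.  -11.6] F [-0.7 -0.4  1.3] w 0.0347
```

View pics/w25.png

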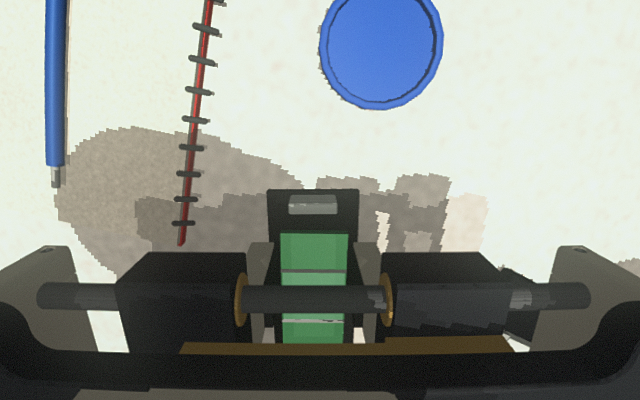

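Slight contact, slide on the block. Release and rise.

Emit:
apply_moves(
  moves=[
    [0,0,0,0,0,0],
    [0,0,0,0,0,0],
    [0,0,0,0,0,0],
    [0,0,0,0,0,0],
    [0,0,-0.1,0,0,0],
    [0,0,-0.3,0,0,0],
    [0,0,-0.6,0,0,0],
    [0,0,-0.9,0,0,0],
    [0,0,-0.9,0,0,0],
  ],
  hand=-1,
)

```text
time_s: 39.12
tcp_pos: [0.6793, 0.0948, 0.1962]
eef_rot: [-179.2, 0.0, -77.3]
contact_force: [-0.4, -0.4, -1.2]
gripper_width: 0.0879
```

```bash
python3 - <<'E'
from h import *
st();cap('wrist','w26');row([.64,.0,.26],[180,0,-77])
E
```

```text
t 39.12 tcp [0.6793 0.0948 0.1962] rpy [-1.7924e+02  1.0000e-02 -7.7290e+01] j [ 24.3  22.2  -1.    0.2 -66.1 -11.6] F [-0.4 -0.4 -1.2] w 0.0879
row [0.4199, 0.2842, -0.3395, -0.0053, 0.0004, -0.0036] min rows 2.0
```

View pics/w26.png

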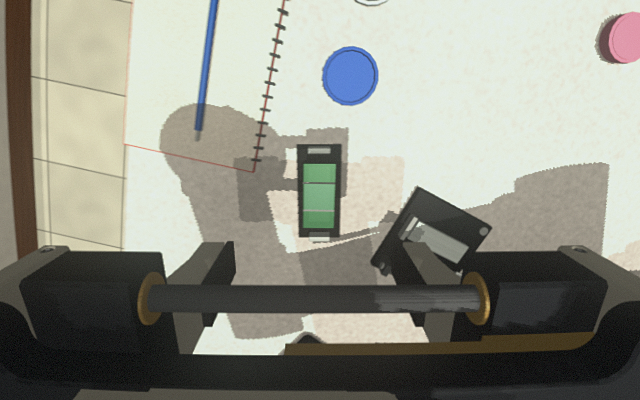

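```bash
python3 - <<'E'
from h import *
row([.665,-.10,.20],[180,0,-77.3])
E
```

```text
row [0.9353, 0.2745, -0.0397, -0.0053, 0.0004, -0.0002] min rows 3.1
```

Emit:
apply_moves(
  moves=[
    [0.25,0.07,-0.06,0,0,0],
    [0.5,0.14,-0.06,0,0,0],
    [0.75,0.21,-0.05,-0.005,0,0],
    [0.935,0.275,-0.04,-0.005,0,0],
    [0.935,0.275,-0.04,-0.005,0,0],
    [0.935,0.275,-0.04,-0.005,0,0],
  ],
)

```text
time_s: 39.92
tcp_pos: [0.6646, -0.1, 0.1997]
eef_rot: [180.0, 0.0, -77.4]
contact_force: [0.3, 0.6, 0.2]
gripper_width: 0.0875
```

```bash
python3 - <<'E'
from h import *
st();im,d=cap('wrist','w27')
cv2.imwrite('pics/c27.png',cv2.resize(im[120:240,240:400],None,fx=5,fy=5,interpolation=2))
row([.50,-.22,.26],[180,0,-110])
E
```

```text
t 39.92 tcp [ 0.6646 -0.1     0.1997] rpy [ 1.7998e+02  5.0000e-02 -7.7350e+01] j [  8.   21.2  -1.8  -0.  -67.    4.7] F [0.3 0.6 0.2] w 0.0875
row [0.4069, 0.9362, -0.301, 0.0002, 0.0005, 0.3633] min rows 3.4
```

View pics/w27.png

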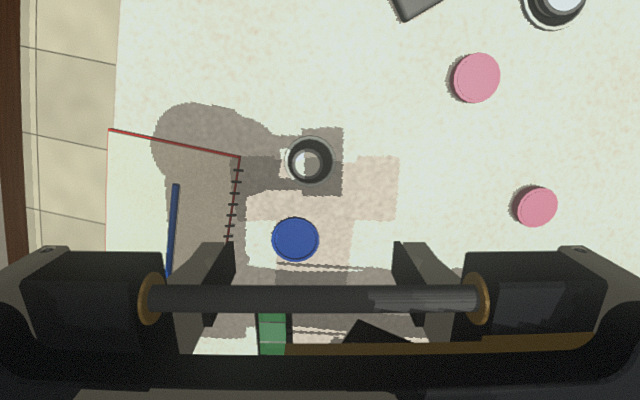

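View pics/c27.png

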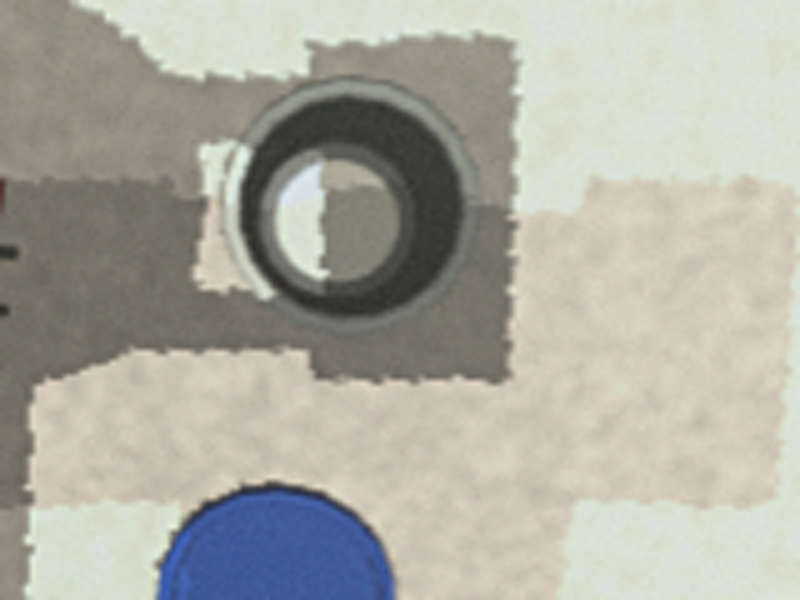

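```bash
python3 - <<'E'
from px import *
C=P('w27',[(352,205)],.0065,x0=240,y0=120);Co=P('w27',[(227,205),(477,205),(352,78),(352,332)],.0065,x0=240,y0=120)
D=P('w27',[(338,219)],.015,x0=240,y0=120);print(C,Co.mean(0),D,np.linalg.norm((D-Co.mean(0))[0,:2]))
E
```

```text
[[ 672.62800588 -116.32276615    6.5       ]] [ 672.56020255 -116.00310043    6.5       ] [[ 675.20509305 -114.16247115   15.        ]] 3.2223224410526043
```

Emit:
apply_moves(
  moves=[
    [0.1,0.23,-0.1,0,0,0.1],
    [0.2,0.46,-0.2,0,0,0.2],
    [0.3,0.7,-0.3,0,0,0.3],
    [0.407,0.936,-0.3,0,0,0.363],
    [0.407,0.936,-0.3,0,0,0.363],
    [0.407,0.936,-0.3,0,0,0.363],
  ],
)

```text
time_s: 40.72
tcp_pos: [0.5005, -0.2193, 0.2601]
eef_rot: [-180.0, 0.1, -109.9]
contact_force: [0.8, 0.2, 1.1]
gripper_width: 0.0876
```

```bash
python3 - <<'E'
from h import *
st();im,d=cap('wrist','w28');row([.28,-.36,.3],[180,0,-140])
E
```

```text
t 40.73 tcp [ 0.5005 -0.2193  0.2601] rpy [-1.7998e+02  5.0000e-02 -1.0989e+02] j [ -3.1   7.2 -12.6  -0.  -70.1 -16.7] F [0.8 0.2 1.1] w 0.0876
row [1.0373, 0.7988, -0.2014, 0.0003, 0.0004, 0.3347] min rows 4.2
```

View pics/w28.png

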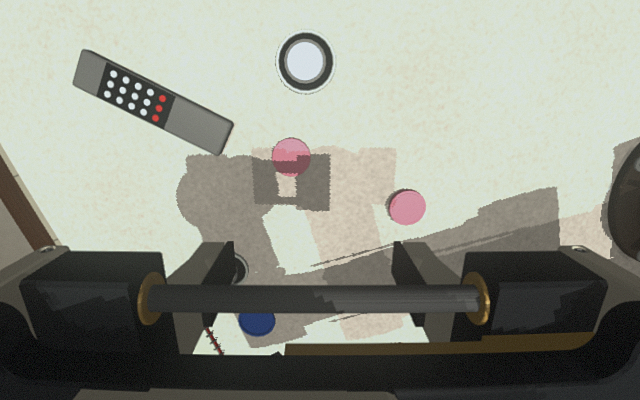

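Emit:
apply_moves(
  moves=[
    [0.25,0.2,-0.1,0,0,0.1],
    [0.5,0.4,-0.2,0,0,0.2],
    [0.75,0.6,-0.2,0,0,0.3],
    [1.0,0.8,-0.2,0,0,0.335],
    [1.0,0.8,-0.2,0,0,0.335],
    [1.0,0.8,-0.2,0,0,0.335],
  ],
)

```text
time_s: 41.52
tcp_pos: [0.2828, -0.353, 0.2996]
eef_rot: [180.0, 0.0, -140.0]
contact_force: [0.9, -0.4, -1.0]
gripper_width: 0.0877
```

```bash
python3 - <<'E'
from px import *
st();im,d=cap('top','t9')
cv2.imwrite('pics/t9b.png',np.clip(im*1.4,0,255).astype('uint8'))
E
```

```text
t 41.52 tcp [ 0.2828 -0.353   0.2996] rpy [ 1.7996e+02  3.0000e-02 -1.4002e+02] j [-26.2  -3.6 -18.8  -0.  -74.8 -23.8] F [ 0.9 -0.4 -1. ] w 0.0877
```

View pics/t9b.png

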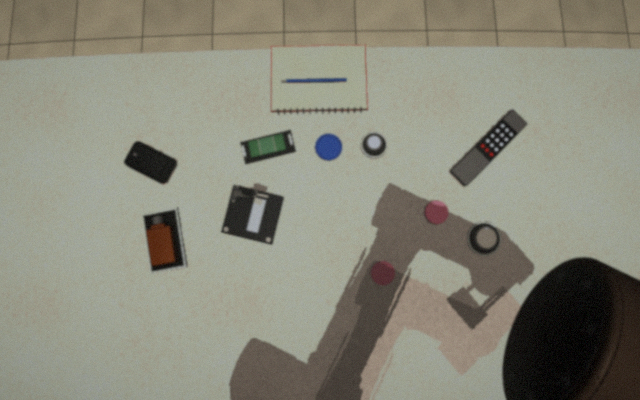

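```bash
python3 - <<'E'
from px import *
a=cv2.imread('pics/w26.png')[135:245,280:360];b=cv2.imread('pics/w14.png')[160:280,265:355]
a=cv2.resize(a,None,fx=5,fy=5,interpolation=2);b=cv2.resize(b,None,fx=5,fy=5,interpolation=2)
h=max(len(a),len(b));o=np.zeros((h,a.shape[1]+b.shape[1],3),'uint8');o[:len(a),:400]=a;o[:len(b),400:]=b;cv2.imwrite('pics/fin.png',o[:, :850][:600])
for f,box,hl,hh,z,nm in(('w26',(280,360,135,245),40,85,.017,'slide'),('w14',(265,355,160,280),3,18,.028,'flask body')):
    q=np.load(f'pics/{f}.npz');h=cv2.cvtColor(q['im'],cv2.COLOR_BGR2HSV);m=((h[...,0]>=hl)&(h[...,0]<=hh)&(h[...,1]>70)).astype('uint8');k=np.zeros_like(m);k[box[2]:box[3],box[0]:box[1]]=1;m=cv2.morphologyEx(m*k,cv2.MORPH_OPEN,np.ones((3,3),'uint8'))
    c=max(cv2.findContours(m,0,1)[0],key=cv2.contourArea).reshape(-1,2);print(nm,cv2.minAreaRect((onplane('wrist',c,z,q['T'])[:,:2]*1000).astype('float32')))
E
```

```text
slide ((675.2140502929688, 85.29720306396484), (34.47402572631836, 18.698280334472656), 12.785231590270996)
flask body ((463.6947937011719, 332.4327697753906), (87.09512329101562, 52.05590057373047), 9.654886245727539)
```

View pics/fin.png

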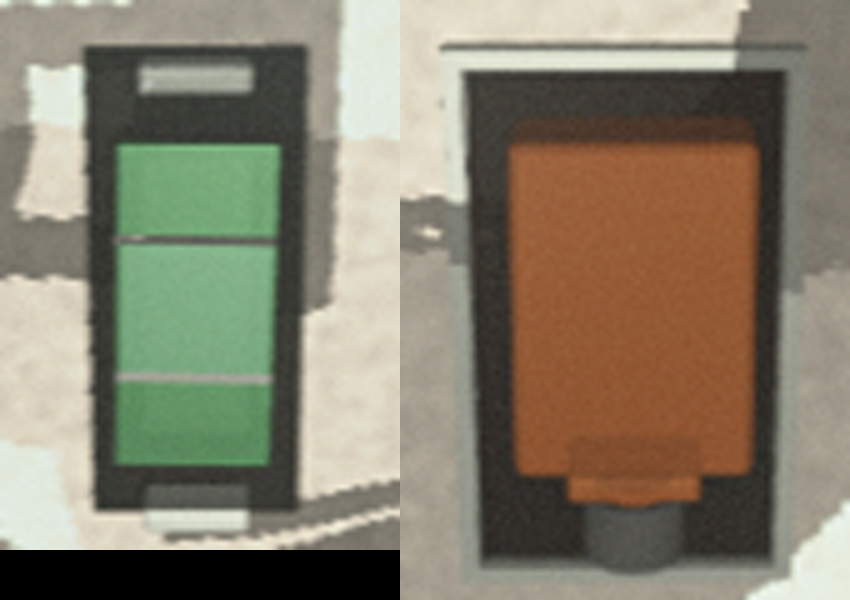

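```bash
python3 - <<'E'
from px import *
S=P('w26',[(116,145),(281,145),(268,465),(115,465)],.017,x0=280,y0=135);d=S[3]+S[2]-S[0]-S[1];print(S.mean(0),np.degrees(np.arctan2(d[1],d[0])))
F=P('w14',[(509,145),(758,145),(752,474),(516,474)],.028,x0=265-80,y0=160);print(F.mean(0))
T=P('w14',[(443,46),(805,46),(782,572),(468,572)],.008,x0=265-80,y0=160);print(T.mean(0))
print(r.close_job()); st()
E
```

```text
[669.48531748 111.75221119  17.        ] 101.7678415559172
[462.58390204 332.5157557   28.        ]
[472.81079699 332.18550272   8.        ]
the job is handed in; nothing more can be done
None
the job is handed in; nothing more can be done
```

I lifted the clamp bar to about 60° (1.05 rad) while the slide was still in its holder. I then drew the slide out and laid it on its rest, and put both dishes and the flask in their places. The job was handed in at about 41.5 s, with the gripper open and clear of everything; no verdict is reported.

| Item | Offset from the centre of its place | Check used |
|---|---|---|
| Slide | 2–3 mm, turned about 1° from the rest | wrist picture after release |
| Small dish | about 3 mm | wrist picture after release |
| Large dish | centred by eye (about 1 px), not measured further | wrist picture after release |
| Flask | 2–3 mm, lying along the tray | wrist picture after release |

- **Disagreements:** the estimates differed by a few millimetres. An earlier picture put the small dish about 5 mm off, and the tray centre measured 472.8 to 476 mm in x and 332 to 336 mm in y. One automatic outline of the slide came out wrong, so I read its corners by hand instead. All of these are inside the limits.
- **Final top picture:** everything was in its place, and the pink dishes and blue coaster had not been moved.
- **Forces:** the contact force stayed below about 9 N wherever I read it.

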